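# Pack the crispbread lunch box and prove its latches hold

### The job

Pack the lunch: stand every slice of crispbread from the toast rack upright on the floor of the lunch box, one to a slot, then set the lid flat home over the two pegs of the box and snap both side latches fully shut over it. With both latches shut, prove that they hold: pull the lid's handle straight up with about 10 newtons (never above 15) for a full second, then let go. The box must be left shut, and the marmalade jar and the mug must stay where they stand.

Things in the scene. Friction and masses are not known exactly. Their poses are not given: they have to be found in the camera images.
- lunch_box: Blue lunch box, held down by suction feet: 234 mm (x) by 122 mm (y), rim 80 mm up. Origin: centre of its underside. Inside 184 x 112 mm, floor 12 mm above the table. Four slots run across it (along y) at x = -60, -20, +20, +60 mm, each 22 mm wide and 112 mm long, between white ribs whose tops are 34 mm above the table.
- box_rim (a point): Centre of the box's mouth, at rim height (80 mm above the table); axes as the box. On the rim's thick ends, at x = -105 and +105 mm from here, y = 0, stand two alignment pegs 8 mm in diameter and 17 mm tall, tapered over the upper 7 mm.
- latch_left (a joint): Latch on the box's +y side, a grey flap hinged along the box's x at box y = +70 mm, z = 55 mm. Radians: 0 = shut (flap vertical, its hook over the lid's edge), growing as it leans outward (starts at 0.45 to 0.65). Stiff (0.18 N m friction), stays where left: push its top inward until it stops at 0. Shut, it withstands pulls on the lid below 20 N.
- latch_right (a joint): The same latch on the box's -y side (axis at box y = -70 mm, z = 55 mm); 0 = shut, growing as it leans outward.
- latch_left_top (a point): Middle of the left flap's upper edge, 55 mm from its hinge axis, moving with it (box y = +70 mm, z = 110 mm when shut). The flap is 50 mm wide (along the box's x) and 5 mm thick, with the hook on its inner face.
- latch_right_top (a point): Middle of the upper edge of the right flap, 55 mm from its hinge axis (box y = -70 mm, z = 110 mm when shut).
- lid_mid (a point): Centre of the lid's plate. Loose blue lid, 234 mm (x) by 122 mm (y) by 8 mm thick, about 0.2 kg, starting flat on the table, right side up. Two square through holes, 12 mm wide, at x = -105 and +105 mm, y = 0, fit over the pegs (either way round). Fully home this point is 84 mm above the table, over box_rim.
- handle (a joint): Lift of the lid's sprung carrying handle relative to the lid, in m: 0 at rest, at most 0.025; it rises straight out of the lid by 1 mm per newton of pull (10 N = 0.010). The lid's own weight draws it out by about 2 mm.
- handle_grip (a point): Centre of the handle's grey bar, over the lid's centre: bar 100 mm long (along the lid's x), 14 mm thick (along the lid's y), 16 mm tall; its centre is 38 mm above lid_mid at rest (42 mm above the table with the lid on the table), with 18 mm free between bar and lid.
- toast_rack: Stainless steel toast rack, fixed, 196 mm long (its x) by 96 mm (its y). Origin: centre of its underside. Four slots at its x = -69, -23, +23, +69 mm, each between two wire arches 32 mm high; slices stand in them on a plate 8 mm above the table.
- slice_1_mid (a point): Centre of crispbread slice 1 (absent in some starts): rigid brown slab 14 mm thick (its x), 100 mm long (its y), 60 mm tall (its z), 50 g, starting upright in a slot of the toast rack (centre 38 mm above the table, its x along the rack's x); standing in the lunch box its centre is 42 mm above the table.
- slice_2_mid (a point): Centre of crispbread slice 2 (absent in some starts): rigid brown slab 14 mm thick (its x), 100 mm long (its y), 60 mm tall (its z), 50 g, starting upright in a slot of the toast rack (centre 38 mm above the table, its x along the rack's x); standing in the lunch box its centre is 42 mm above the table.
- slice_3_mid (a point): Centre of crispbread slice 3 (absent in some starts): rigid brown slab 14 mm thick (its x), 100 mm long (its y), 60 mm tall (its z), 50 g, starting upright in a slot of the toast rack (centre 38 mm above the table, its x along the rack's x); standing in the lunch box its centre is 42 mm above the table.
- slice_4_mid (a point): Centre of crispbread slice 4 (absent in some starts): rigid brown slab 14 mm thick (its x), 100 mm long (its y), 60 mm tall (its z), 50 g, starting upright in a slot of the toast rack (centre 38 mm above the table, its x along the rack's x); standing in the lunch box its centre is 42 mm above the table.
- jar: Closed marmalade jar, 68 mm across, 95 mm tall, origin at its underside. Leave alone.
- mug: White mug, 80 mm across, 90 mm tall, origin at its underside. Leave alone.
There are look-alikes about, which are no part of the job. Leave any turquoise look-alike of the part that bears slice_1_mid alone.

How it is judged:
By the outcome, as a careful person would: the job done as asked, in the order asked, and still so for the second after the job is handed in, with the robot touching nothing.
Of slice_1, slice_2, slice_3, slice_4 only 3 to 4 are there at a start; the rules pass over those that are not, and their reading is None.
At some moment in a run one of lid may be knocked a few centimetres aside while the robot is not near it.
It also fails if it takes over 210 s, if anything falls off the work surface, if the arm or the gripper's body presses on something with over 40 N, if the wrist force passes 120 N, or if a joint passes its speed limit or range.

### The arm

A 6-joint arm with a two-finger parallel gripper is mounted at the origin on the work surface. World frame = base frame: x ahead of the robot, y to its left, z up, the work surface at z = 0. Lengths are in mm, angles in rad, forces in N, time in s.
With the tool pointing down it reaches from about 350 to 775 mm from the base axis. Payload 7.3 kg.
Tool frame: the origin (TCP) lies midway between the tips of the shut fingers; the grasp point (between the pads) lies bot.tcp_to_grasp behind it (bot.tcp_to_grasp is the distance from the TCP to the grasp point, in mm); z points along the fingers, y is the direction in which the jaws open and shut (so a half turn about z gives the same grasp; the last joint's range is limited). The gripper opens to 92 mm and grips with 3 to 60 N. Pads are 19 mm wide; open, the fingers measure 130 mm over their backs; the gripper's body (75 mm by 190 mm) begins 47 mm behind the grasp point.
Start: joints at [-1.33, 0.342, 1.524, -0, 1.275, -0.146], TCP at [198.067, -486.224, 226.741] pointing down, gripper open.
Joint ranges: [-2.53, 2.53], [-0.77, 2.02], [0.04, 2.7], [-1, 4.14], [0.28, 2.66], [-3.11, 3.11]. Speed limits (rad/s): [2.57, 2.57, 3.14, 3.14, 3.14, 3.14].

### API

Orientations are given as [roll, pitch, yaw] about the fixed x, y, z axes, in that order (R = Rz(yaw) Ry(pitch) Rx(roll)).
In Python, from plant import bot gives the robot as it stands.
- The arm moves only by the shell command python3 -m inch 'ROWS'. ROWS is JSON, one flat list of numbers, 7 for each row, row after row: the shift along the world's x, y, z in cm, then the turn, a rotation vector about the world's x, y, z in degrees, then the gripper command: -1 is shut, 1 is fully open, values between are in proportion. In form: [tx, ty, tz, ax, ay, az, fingers, tx, ty, tz, ax, ay, az, fingers, ...]. A call has exactly 5 rows; each row is the pose to reach, as a shift and turn from the pose measured when the call began; what a row does not reach only later rows make up. A row lasts 1/10 s, in which the tool goes at most 50 mm and 8.59 degrees, less where a joint would pass 70% of its speed; a pose out of reach is approached as far as the arm can. A call with a gripper value outside its range is refused whole. The fingers move at their own pace and stop on an object; the grip force is fixed at half the most. Time passes only in rows, so rows that repeat a pose let the fingers close, or fill a call up. It gives the time, the measured TCP pose, the force and the opening at its end, in the units of the state.
- bot.get_obs(): the state, without advancing time (a new reading comes with each control period).
- bot.capture(name): name is "scene" or "side" or "wrist"; returns the picture (480x640x3 uint8, red, green, blue); there is no depth.
- bot.calibration(name): a dict with "fx", "fy", "cx", "cy" (pixels), "k1" (the pictures are not rectified: a ray, as slopes to the right and down, at radius r is drawn at 1 + k1 r^2 times it, then the intrinsics apply), "cam_to_world" (4x4, takes a point from camera to world coordinates). Camera axes: x right, y down, z forward; pixel columns grow to the right and rows downward; lengths in mm; the calibration is good to about 2 mm. A picture is of the moment at which its call begins: read the wrist's pose just before it. calibration takes no time and is no camera call; for the wrist camera it gives the pose at the moment of the call.
- bot.close_job(): hands the job in, once; it reports no verdict.
The state is a dict: "time": time; "joint_positions": joint angles; "dq": joint speeds; "tau": joint torques, N m; "tool_pos": TCP position; "tcp_rot": TCP orientation; "contact_force": force on the tool from outside, world axes, zero at the start; "moment": the same for the moment, N m; "grip_width": finger opening in mm.
Only numpy, scipy, OpenCV 4.12 (cv2) and the standard library are available. Lean on these libraries where they do the work, as an engineer would, in place of code of your own. Each camera call takes 0.05 s, during which the arm holds its last target.

## Working session

There is one attempt and no reset: what is moved stays moved. The work goes in short steps, Python scripts to look and compute and a shell command to move; the robot and the scene stay as the last step left them, time stands still between calls to the robot, and variables do not carry over. Pictures are saved under pics/ and viewed, and the job is handed in when it is done.

```bash
ls; mkdir -p pics
python3 - <<'E'
from plant import bot
import cv2
o=bot.get_obs()
for k,v in o.items(): print(k,v)
print(bot.tcp_to_grasp)
for n in ["scene","side","wrist"]:
    c=bot.calibration(n); print(n,c)
    im=bot.capture(n); cv2.imwrite(f"pics/{n}0.png",im[:,:,::-1])
E
```

```text
pics
time 0.0
joint_positions [-1.32999915e+00  3.42720843e-01  1.52501338e+00 -4.63172600e-05
  1.27537887e+00 -1.46019418e-01]
dq [-0.00067794  0.00025361  0.00117092  0.00058988  0.00040984  0.00096485]
tau [ 1.23516391e-03 -4.31244707e+01 -2.44215649e+01  7.17649539e-02
  5.59275644e-02 -1.46168359e-04]
tool_pos [ 197.95327697 -485.81672184  226.04720131]
tcp_rot [-3.14008195e+00 -1.77406616e-04  3.86829984e-01]
contact_force [ 0.88259763 -0.47533233  0.45902978]
moment [-0.00470854 -0.03321469  0.01269265]
grip_width 92.02592375993541
18.8
scene {'fx': 497.9299239306695, 'fy': 497.9299239306695, 'cx': 323.8348987215958, 'cy': 232.00144499442303, 'k1': -0.014550952712635002, 'cam_to_world': array([[ 4.57830666e-01,  5.66717067e-01, -6.84998429e-01,
         1.31149865e+03],
       [ 8.88856596e-01, -2.76158881e-01,  3.65609388e-01,
        -4.05019923e+02],
       [ 1.80286807e-02, -7.76252561e-01, -6.30164207e-01,
         8.06574418e+02],
       [ 0.00000000e+00,  0.00000000e+00,  0.00000000e+00,
         1.00000000e+00]])}
side {'fx': 437.4986391849563, 'fy': 437.4986391849563
[... 234 characters left out ...]
7e-01,
         5.66265314e+02],
       [-3.89325544e-03, -7.98748511e-01, -6.01652440e-01,
         6.78048947e+02],
       [ 0.00000000e+00,  0.00000000e+00,  0.00000000e+00,
         1.00000000e+00]])}
wrist {'fx': 403.1832795367828, 'fy': 403.1832795367828, 'cx': 319.83381443970677, 'cy': 240.17394275771778, 'k1': -0.017085621834852283, 'cam_to_world': array([[ 3.77285331e-01, -8.92919031e-01, -2.45665184e-01,
         2.64834652e+02],
       [-9.26096189e-01, -3.64133878e-01, -9.87540751e-02,
        -4.59408201e+02],
       [-1.27562298e-03,  2.64768055e-01, -9.64311283e-01,
         3.83546721e+02],
       [ 0.00000000e+00,  0.00000000e+00,  0.00000000e+00,
         1.00000000e+00]])}
```

View pics/scene0.png

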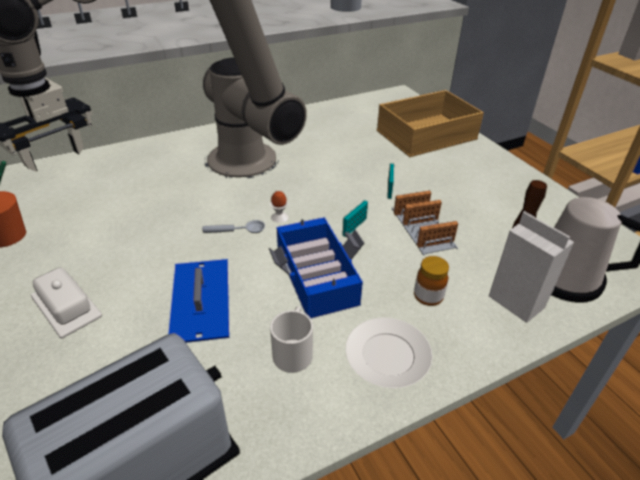

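View pics/side0.png

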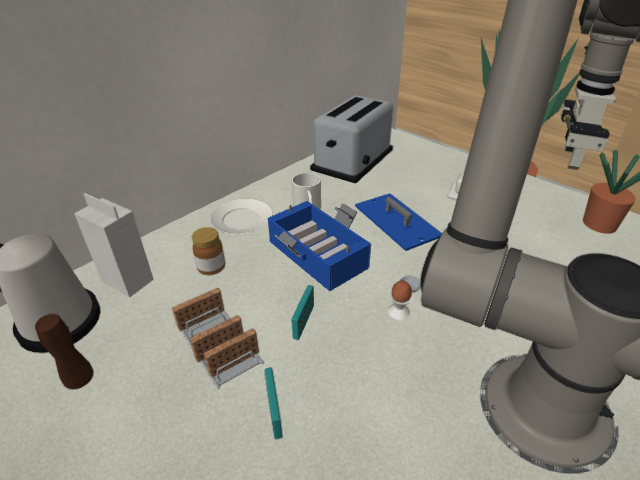

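View pics/wrist0.png

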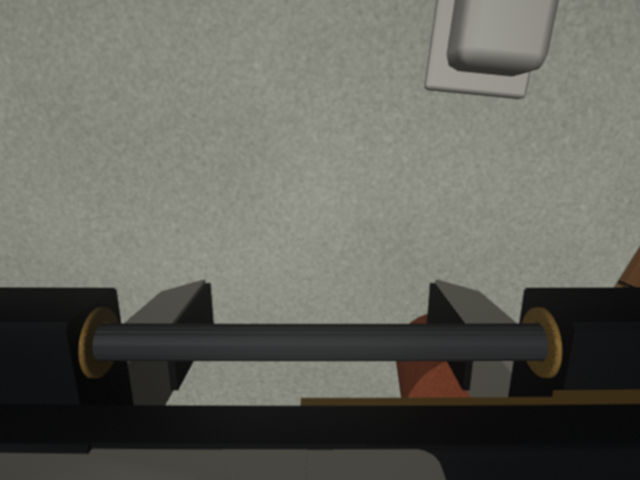

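Candidates for the slices, in scene-camera pixels:
- Brown slabs in the rack at (413,203), (422,212) and (437,234). These match the description.
- Turquoise slabs at (390,180) and (355,217). These are the look-alikes to leave alone.
- The tan box at (430,122) and the egg at (279,200) are neither.

There are three slices, and I'll check that in close crops.

```bash
cat > h.py <<'E'
import numpy as np, cv2
from plant import bot
def ray(c,u,v):
    d=np.array([(u-c['cx'])/c['fx'],(v-c['cy'])/c['fy']])
    s=d.copy()
    for _ in range(8): s=d/(1+c['k1']*(s@s))
    M=c['cam_to_world']; return M[:3,3],M[:3,:3]@np.array([s[0],s[1],1.])
def plane(c,u,v,z):
    o,d=ray(c,u,v); return o+d*(z-o[2])/d[2]
def proj(c,P):
    M=c['cam_to_world']; p=M[:3,:3].T@(np.array(P,float)-M[:3,3]); s=p[:2]/p[2]; s=s*(1+c['k1']*(s@s))
    return np.array([c['fx']*s[0]+c['cx'],c['fy']*s[1]+c['cy']])
def tri(c1,uv1,c2,uv2):
    o1,d1=ray(c1,*uv1);o2,d2=ray(c2,*uv2)
    A=np.stack([d1,-d2],1);t=np.linalg.lstsq(A,o2-o1,rcond=None)[0]
    p,q=o1+d1*t[0],o2+d2*t[1]; return (p+q)/2,np.linalg.norm(p-q)
E
python3 - <<'E'
import cv2
s=cv2.imread('pics/scene0.png');d=cv2.imread('pics/side0.png')
a=cv2.resize(s[150:270,370:480],None,fx=5,fy=5,interpolation=cv2.INTER_CUBIC)
b=cv2.resize(d[270:400,160:290],None,fx=4.6,fy=4.6,interpolation=cv2.INTER_CUBIC)
cv2.imwrite('pics/c1.png',a);cv2.imwrite('pics/c2.png',b)
cv2.imwrite('pics/c3.png',cv2.resize(s[190:350,160:370],None,fx=3.7,fy=3.7,interpolation=cv2.INTER_CUBIC))
cv2.imwrite('pics/c4.png',cv2.resize(d[180:300,260:450],None,fx=4,fy=4,interpolation=cv2.INTER_CUBIC))
E
```

```text
(no output)
```

View pics/c1.png

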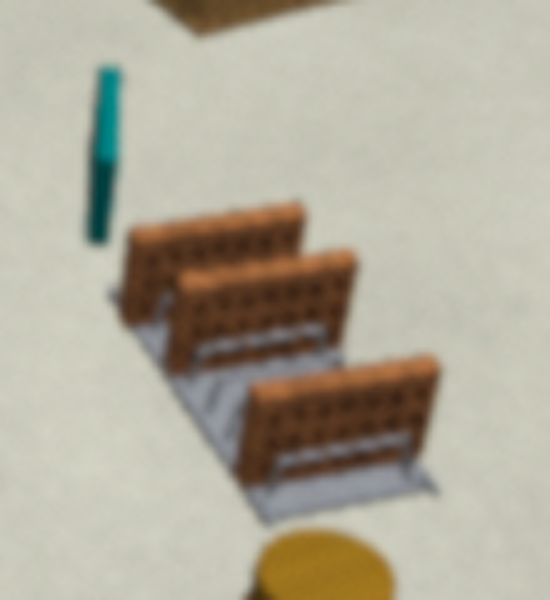

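View pics/c2.png

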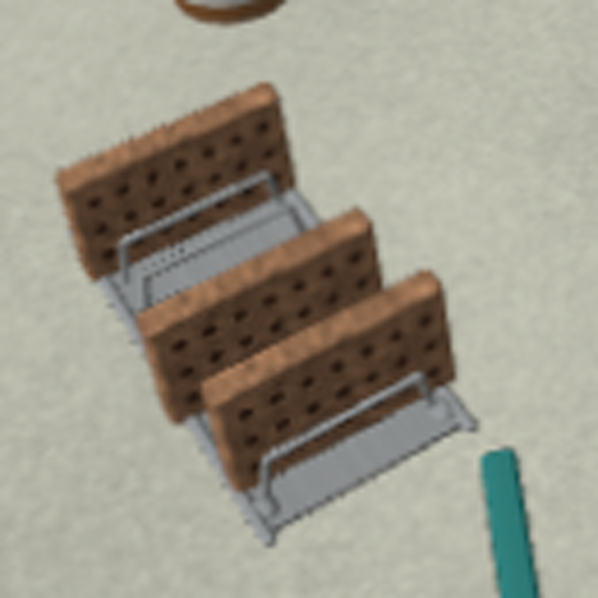

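View pics/c3.png

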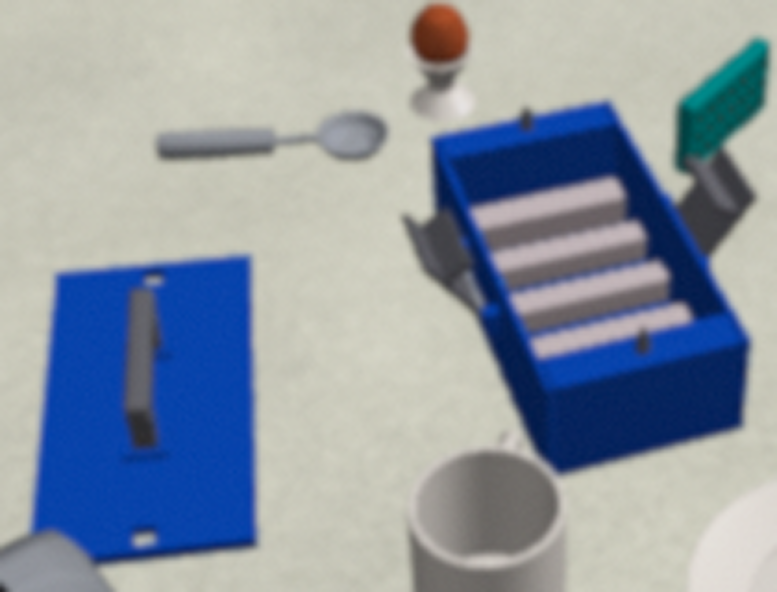

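View pics/c4.png

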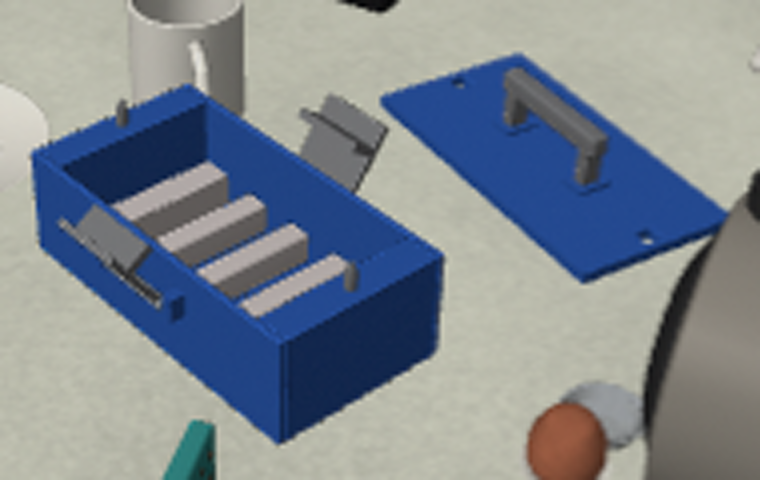

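The crops show three brown crispbreads in the rack, with the slot third from the robot side empty. The turquoise slabs stand on the table beside it. The box has both latches open and the lid lies flat. Next I'll turn these pixels into positions.

Run:
```python
from h import *
np.set_printoptions(precision=1,suppress=True)
S=bot.calibration('scene');D=bot.calibration('side')
f3=lambda p:(160+(p[0]+.5)/3.7-.5,190+(p[1]+.5)/3.7-.5)
f4=lambda p:(260+(p[0]+.5)/4-.5,180+(p[1]+.5)/4-.5)
f1=lambda p:(370+p[0]/5-.4,150+p[1]/5-.4)
f2=lambda p:(160+p[0]/4.6-.4,270+p[1]/4.6-.4)
print('rim scene');a=[plane(S,*f3(p),80) for p in [(433,140),(612,102),(748,340),(553,387)]];print(np.array(a),np.mean(a,0))
print('rim side');b=[plane(D,*f4(p),80) for p in [(282,345),(442,255),(190,87),(33,152)]];print(np.array(b),np.mean(b,0))
print('peg tops');
for p,q in [((527,110),(350,266)),((643,331),(122,101))]: print(plane(S,*f3(p),97),plane(D,*f4(q),97),tri(S,f3(p),D,f4(q)))
print('holes')
for p,q in [((153,278),(646,237)),((145,537),(460,82))]: print(plane(S,*f3(p),8),plane(D,*f4(q),8))
print('lid corners');
print(np.array([plane(S,*f3(p),8) for p in [(57,273),(248,257),(256,545)]]))
print(np.array([plane(D,*f4(p),8) for p in [(383,97),(519,55),(730,215),(586,280)]]))
print('handle');
print([plane(S,*f3(p),50) for p in [(142,292),(138,408)]],[plane(D,*f4(p),50) for p in [(516,73),(596,144)]])
print('slices top centreline ends z68')
# scene: (left end, right end)
for p,q in [((133,230),(300,208)),((183,275),(352,256)),((251,383),(434,361))]:
    A,B=plane(S,*f1(p),68),plane(S,*f1(q),68);print(A,B,(A+B)/2,np.degrees(np.arctan2(*(B-A)[1::-1])))
for p,q in [((436,278),(208,387)),((364,217),(143,322)),((270,92),(62,176))]:
    A,B=plane(D,*f2(p),68),plane(D,*f2(q),68);print(A,B,(A+B)/2,np.degrees(np.arctan2(*(B-A)[1::-1])))
print('jar',plane(S,434,265,95),'turq',plane(S,355,205,60),plane(D,307,292,60))
```

```text
rim scene
[[ 458.5  -74.9   80. ]
 [ 472.8   45.    80. ]
 [ 700.5   12.7   80. ]
 [ 684.8 -100.7   80. ]] [579.1 -29.5  80. ]
rim side
[[ 466.6   47.    80. ]
 [ 452.5  -70.6   80. ]
 [ 678.7 -100.2   80. ]
 [ 697.2   16.7   80. ]] [573.8 -26.8  80. ]
peg tops
[476.4 -17.6  97. ] [470.2 -11.3  97. ] (array([472.8, -15.3,  93.5]), np.float64(1.1184121732057772))
[683.3 -45.2  97. ] [679.  -41.5  97. ] (array([681.5, -44. ,  94.8]), np.float64(0.34351859978792887))
holes
[ 425.6 -256.1    8. ] [ 422.6 -250.1    8. ]
[ 625.6 -319.6    8. ] [ 622.1 -316.8    8. ]
lid corners
[[ 394.4 -309.2    8. ]
 [ 433.1 -195.9    8. ]
 [ 657.6 -267.3    8. ]]
[[ 650.1 -263.7    8. ]
 [ 613.  -376.1    8. ]
 [ 395.3 -307.3    8. ]
 [ 425.9 -187.5    8. ]]
handle
[array([ 481.2, -273.2,   50. ]), array([ 571.6, -301.8,   50. ])] [array([ 562.4, -296.5,   50. ]), array([ 474. , -261.4,   50. ])]
slices top centreline ends z68
[457.6 261.4  68. ] [479.1 352.6  68. ] [468.4 307.   68. ] 76.74067970989515
[502.2 262.1  68. ] [526.4 350.4  68. ] [514.3 306.3  68. ] 74.66411908289068
[590. 241.  68.] [615.1 332.   68. ] [602.6 286.5  68. ] 74.58674149647277
[457.  262.8  68. ] [478.5 356.6  68. ] [467.7 309.7  68. ] 77.10959085751102
[503.5 261.9  68. ] [523.  355.8  68. ] [513.2 308.8  68. ] 78.27642203922898
[591.8 243.9  68. ] [614.6 334.9  68. ] [603.2 289.4  68. ] 75.94361011446374
jar [738.1 166.3  95. ] turq [437.6 149.9  60. ] [462.2 121.2  60. ]
```

```bash
python3 -m inch '[4,3,0.5,0,0,6,1, 8,6,1,0,0,13,1, 12,10,1,0,0,20,1, 16,15,1,0,0,27,1, 19,20,1,0,0,34,1]'; python3 -m inch '[2.5,4.5,0,0,0,5,0.5, 4,9,0,0,0,10,0, 5,14,0,0,0,15,-0.4, 6,19,0,0,0,20,-0.4, 6,23,0,0,0,20,-0.4]'; python3 -m inch '[0,4.5,0,0,0,0,-0.4, 0,9,0,0,0,0,-0.4, 0,13.5,0,0,0,0,-0.4, 0,18,0,0,0,0,-0.4, 0,22,0,0,0,0,-0.4]'
```

```text
time: 0.65
tool_pos: [373.2, -308.9, 236.0]
tcp_rot: [-3.14, -0.0, 0.985]
contact_force: [0.0, -0.1, -0.1]
grip_width: 91.7
time: 1.15
tool_pos: [433.5, -76.5, 235.8]
tcp_rot: [-3.141, -0.001, 1.337]
contact_force: [0.4, -0.0, -0.1]
grip_width: 56.5
time: 1.65
tool_pos: [433.0, 145.6, 235.7]
tcp_rot: [-3.14, -0.001, 1.338]
contact_force: [1.2, -0.4, -0.6]
grip_width: 27.9
```

```bash
python3 -m inch '[4,3,0,0,0,0,-0.4, 8,5,0,0,0,0,-0.4, 8,5,0,0,0,0,-0.4, 8,5,0,0,0,0,-0.4, 8,5,0,0,0,0,-0.4]'
python3 - <<'E'
from h import *
c=bot.calibration('wrist');im=bot.capture('wrist');cv2.imwrite('pics/w1.png',im[:,:,::-1]);
np.save('w1.npy',c['cam_to_world'])
E
```

```text
time: 2.15
tool_pos: [512.1, 195.1, 235.5]
tcp_rot: [-3.139, -0.0, 1.338]
contact_force: [0.4, 0.1, 1.0]
grip_width: 27.5
```

View pics/w1.png

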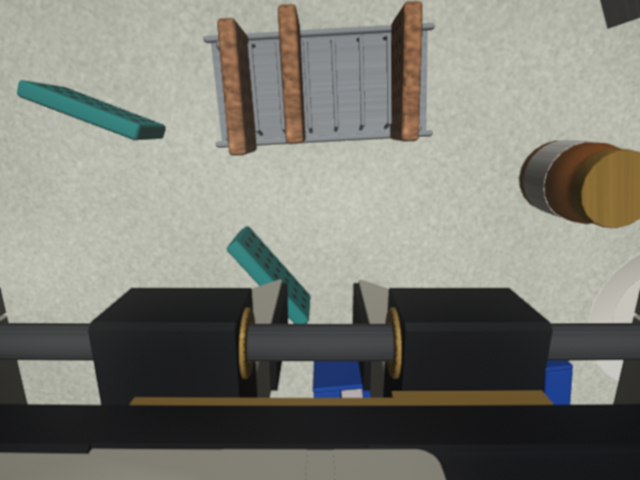

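Run:
```python
import cv2
a=cv2.imread('pics/w1.png')[0:170,200:440]
cv2.imwrite('pics/w1c.png',cv2.resize(a,None,fx=3.33,fy=3.33,interpolation=cv2.INTER_CUBIC))
```

```text
(no output)
```

View pics/w1c.png

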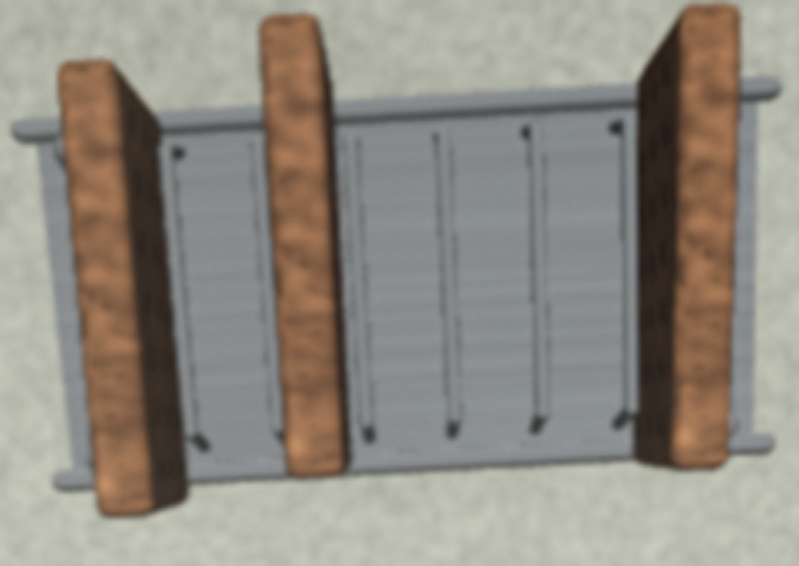

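The wrist crop shows the three slice tops, w1c centrelines: A (87,62)–(125,515), B (291,16)–(316,474), C (711,7)–(700,466). The arches are visible between them.

Run:
```python
from h import *
np.set_printoptions(precision=1,suppress=True)
c=bot.calibration('wrist');c['cam_to_world']=np.load('w1.npy')
f=lambda p:(200+p[0]/3.33-.35,p[1]/3.33-.35)
for p,q in [((87,62),(125,515)),((291,16),(316,474)),((711,7),(700,466))]:
    A,B=plane(c,*f(p),68),plane(c,*f(q),68);d=A-B;print(A,B,(A+B)/2,np.linalg.norm(d),np.degrees(np.arctan2(d[1],d[0])))
o=bot.get_obs();print(o['tool_pos'],o['tcp_rot'])
```

```text
[480.5 356.7  68. ] [461.1 261.   68. ] [470.8 308.8  68. ] 97.6306878595837 78.5811344741195
[526.2 355.   68. ] [507.6 259.6  68. ] [516.9 307.3  68. ] 97.18371322489624 78.95021577672198
[615.4 335.8  68. ] [596.  240.6  68. ] [605.7 288.2  68. ] 97.12526254039176 78.44421631409055
[512.1 195.  235.9] [-3.1 -0.   1.3]
```

```bash
python3 -m inch '[3.5,3.5,0,0,0,1.9,-0.4, 7,7,-1,0,0,1.9,-0.4, 9.25,9.3,-4,0,0,1.9,-0.4, 9.25,9.3,-8,0,0,1.9,-0.4, 9.25,9.3,-12,0,0,1.9,-0.4]'
python3 - <<'E'
from h import *
c=bot.calibration('wrist');im=bot.capture('wrist');cv2.imwrite('pics/w2.png',im[:,:,::-1]);
E
```

```text
time: 2.7
tool_pos: [604.7, 288.0, 115.2]
tcp_rot: [-3.141, -0.001, 1.371]
contact_force: [0.9, -0.8, -0.2]
grip_width: 27.5
```

View pics/w2.png

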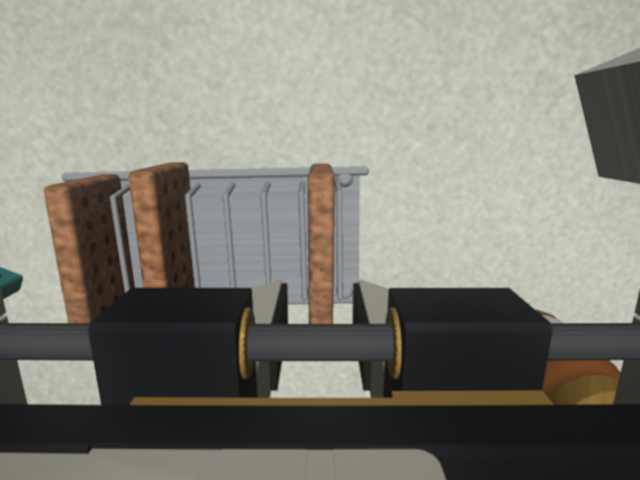

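The slice sits centred between the fingers (column 320), so I'll descend and grip.

```bash
python3 -m inch '[0,0,-3,0,0,0,-0.4, 0,0,-5.5,0,0,0,-0.4, 0,0,-7.5,0,0,0,-0.4, 0,0,-7.5,0,0,0,-0.4, 0,0,-7.5,0,0,0,-0.4]';python3 -m inch '[0,0,0,0,0,0,-1, 0,0,0,0,0,0,-1, 0,0,0,0,0,0,-1, 0,0,0,0,0,0,-1, 0,0,0,0,0,0,-1]'; python3 -m inch '[0,0,2,0,0,0,-1, 0,0,5,0,0,0,-1, 0,0,9,0,0,0,-1, 0,0,13,0,0,0,-1, 0,0,14,0,0,0,-1]'
```

```text
time: 3.25
tool_pos: [600.9, 285.7, 34.1]
tcp_rot: [-3.131, 0.005, 1.369]
contact_force: [0.1, 0.7, 0.1]
grip_width: 27.8
time: 3.75
tool_pos: [602.4, 285.4, 35.1]
tcp_rot: [-3.134, 0.004, 1.369]
contact_force: [4.8, -3.8, 5.1]
grip_width: 13.7
time: 4.25
tool_pos: [603.5, 286.4, 180.2]
tcp_rot: [-3.139, 0.0, 1.37]
contact_force: [0.3, -0.1, 0.6]
grip_width: 13.7
```

```bash
python3 -m inch '[0,-4,2,0,0,2,-1, 0,-9,4,0,0,4,-1, -1,-14,5,0,0,4,-1, -2,-19,5,0,0,4,-1, -2.5,-24,5,0,0,4,-1]';python3 -m inch '[0,-4,0,0,0,0,-1, 0,-8,0,0,0,0,-1, 0,-12,0,0,0,0,-1, 0,-16,0,0,0,0,-1, 0,-19.5,0,0,0,0,-1]'; python3 -m inch '[0,0,0,0,0,0,-1, 0,0,0,0,0,0,-1, 0,0,0,0,0,0,-1, 0,0,0,0,0,0,-1, 0,0,0,0,0,0,-1]'
python3 - <<'E'
from h import *
c=bot.calibration('wrist');im=bot.capture('wrist');cv2.imwrite('pics/w3.png',im[:,:,::-1]);
np.save('w3.npy',c['cam_to_world'])
im=bot.capture('scene');cv2.imwrite('pics/s3.png',im[:,:,::-1]);
E
```

```text
time: 4.75
tool_pos: [577.6, 52.1, 229.7]
tcp_rot: [-3.137, -0.0, 1.44]
contact_force: [1.0, -0.3, -0.4]
grip_width: 13.6
time: 5.25
tool_pos: [576.6, -144.2, 228.5]
tcp_rot: [-3.134, -0.002, 1.439]
contact_force: [1.0, 0.9, 0.3]
grip_width: 13.6
time: 5.75
tool_pos: [576.6, -142.9, 228.5]
tcp_rot: [-3.134, -0.002, 1.441]
contact_force: [-0.2, 0.5, -0.6]
grip_width: 14.0
```

View pics/w3.png

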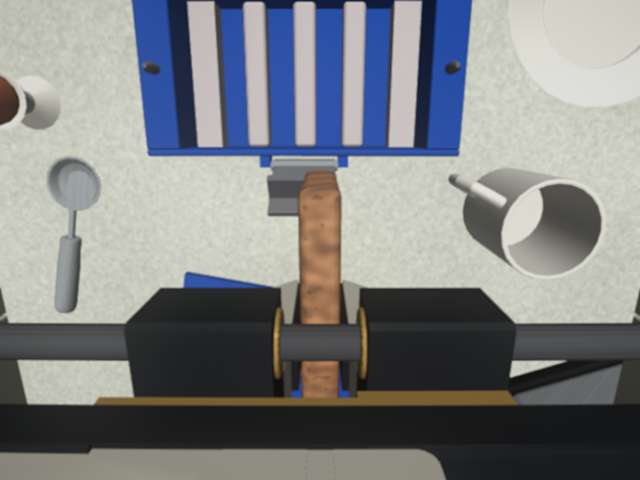

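View pics/s3.png

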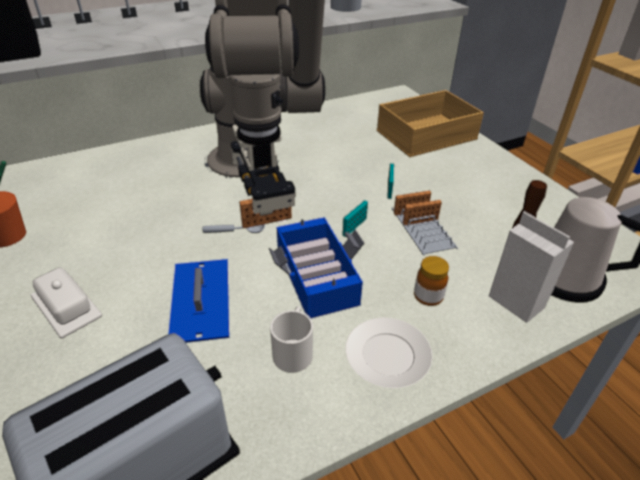

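Run:
```python
import cv2
a=cv2.imread('pics/w3.png')[0:165,125:485]
cv2.imwrite('pics/w3c.png',cv2.resize(a,None,fx=2.2,fy=2.2,interpolation=cv2.INTER_CUBIC))
from h import *
np.set_printoptions(precision=1,suppress=True)
c=bot.calibration('wrist');c['cam_to_world']=np.load('w3.npy')
cw=[plane(c,*p,80) for p in [(148,153),(459,153)]];print('near corners',cw,(cw[0]+cw[1])/2,np.linalg.norm(cw[0]-cw[1]),np.degrees(np.arctan2(*(cw[1]-cw[0])[1::-1])))
for z in (80,97):
  cw=[plane(c,*p,z) for p in [(151,68),(453,68)]];print('pegs',z,cw,(cw[0]+cw[1])/2,np.linalg.norm(cw[0]-cw[1]))
# rib centre cols (z34) near row 75
r=[plane(c,u,v,34) for u,v in [(255,75),(305,75),(354,75)]];print('ribs',r)
```

```text
near corners [array([456.1, -72.1,  80. ]), array([ 686.2, -102.1,   80. ])] [571.1 -87.1  80. ] 231.97051414586656 -7.423134087743097
pegs 80 [array([472.3, -14.5,  80. ]), array([684.5, -42.4,  80. ])] [578.4 -28.5  80. ] 214.02229451092427
pegs 97 [array([478.7, -17.7,  97. ]), array([679.1, -44.1,  97. ])] [578.9 -30.9  97. ] 202.13486224338067
ribs [array([538.5, -22.4,  34. ]), array([579. , -27.8,  34. ]), array([618.6, -33. ,  34. ])]
```

View pics/w3c.png

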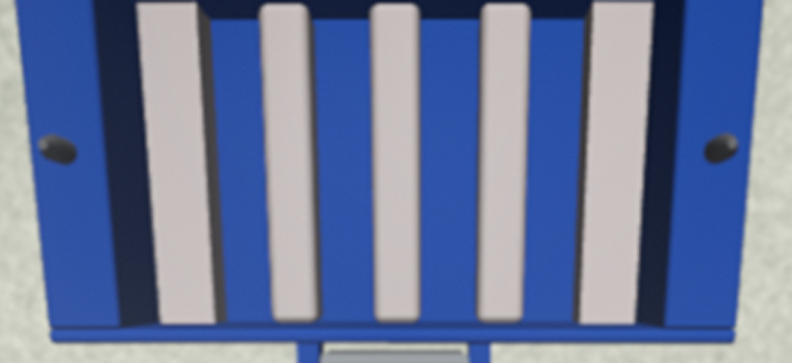

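```bash
python3 -m inch '[2,3,0,0,0,0,-1, 4,6.5,-3,0,0,0,-1, 6.05,10.35,-6,0,0,0,-1, 6.05,10.35,-9.5,0,0,0,-1, 6.05,10.35,-9.5,0,0,0,-1]';python3 -m inch '[0,0,0,0,0,0,-1, 0,0,0,0,0,0,-1, 0,0,0,0,0,0,-1, 0,0,0,0,0,0,-1, 0,0,0,0,0,0,-1]';  python3 - <<'E'
from h import *
c=bot.calibration('wrist');im=bot.capture('wrist');cv2.imwrite('pics/w4.png',im[:,:,::-1]);
im=bot.capture('side');cv2.imwrite('pics/d4.png',cv2.resize(im[140:300,230:430,::-1],None,fx=3.5,fy=3.5));
E
```

```text
time: 6.35
tool_pos: [634.2, -37.5, 128.2]
tcp_rot: [-3.124, -0.002, 1.443]
contact_force: [-0.8, 1.0, -1.2]
grip_width: 13.9
time: 6.85
tool_pos: [634.6, -38.1, 129.3]
tcp_rot: [-3.126, -0.002, 1.443]
contact_force: [0.5, 0.1, -1.5]
grip_width: 14.0
```

View pics/w4.png

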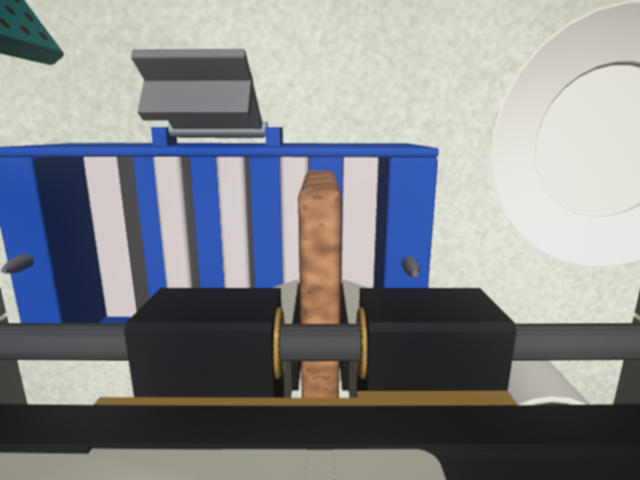

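View pics/d4.png

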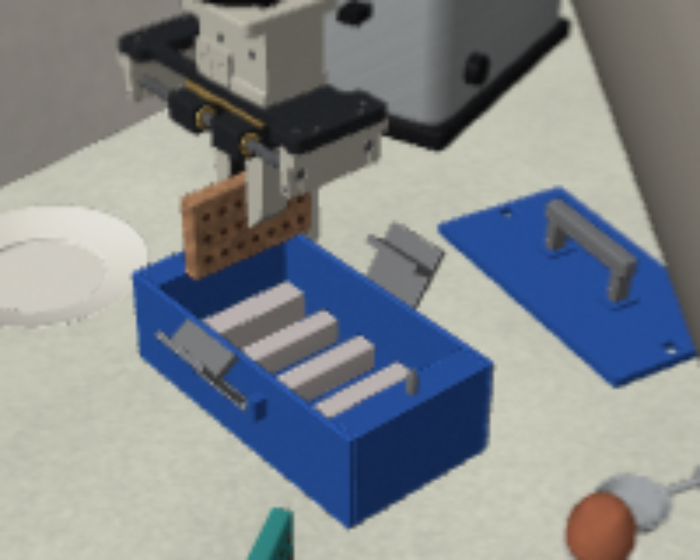

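```bash
python3 -m inch '[0.15,-0.05,0,-0.1,-0.9,0,-1, 0.25,-0.12,0,-0.1,-0.9,0,-1, 0.25,-0.12,-1,-0.1,-0.9,0,-1, 0.25,-0.12,-2,-0.1,-0.9,0,-1, 0.25,-0.12,-2,-0.1,-0.9,0,-1]'
```

```text
time: 7.45
tool_pos: [635.5, -38.8, 106.2]
tcp_rot: [-3.136, -0.003, 1.443]
contact_force: [-0.0, -0.2, -0.6]
grip_width: 14.1
```

```bash
python3 -m inch '[0.25,-0.1,0,0,-0.3,0,-1, 0.25,-0.1,-1,0,-0.3,0,-1, 0.25,-0.1,-2,0,-0.3,0,-1, 0.25,-0.1,-3,0,-0.3,0,-1, 0.25,-0.1,-4,0,-0.3,0,-1]';python3 -m inch '[0,0,0,0,0,0,-1, 0,0,0,0,0,0,-1, 0,0,0,0,0,0,-1, 0,0,0,0,0,0,-1, 0,0,0,0,0,0,-1]'
python3 - <<'E'
from h import *
im=bot.capture('side');cv2.imwrite('pics/d5.png',cv2.resize(im[140:300,230:430,::-1],None,fx=3.5,fy=3.5));
E
```

```text
time: 7.95
tool_pos: [637.8, -39.7, 65.1]
tcp_rot: [-3.141, -0.003, 1.443]
contact_force: [0.3, 0.4, -0.9]
grip_width: 13.8
time: 8.45
tool_pos: [638.1, -39.8, 65.6]
tcp_rot: [3.141, -0.003, 1.443]
contact_force: [-0.6, 0.6, -0.7]
grip_width: 13.8
```

View pics/d5.png

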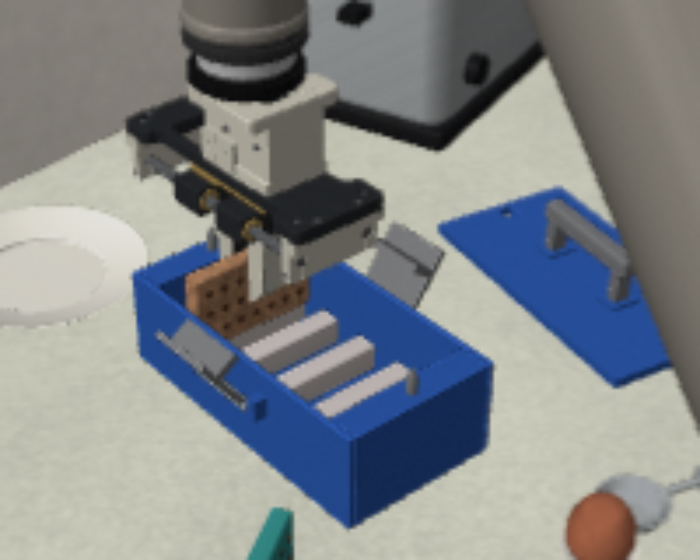

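```bash
python3 -m inch '[-0.05,0,-0.6,0,0,0,-1, -0.05,0,-1.2,0,0,0,-1, -0.05,0,-1.8,0,0,0,-1, -0.05,0,-2.3,0,0,0,-1, -0.05,0,-2.5,0,0,0,-1]';python3 -m inch '[0,0,0,0,0,0,-1, 0,0,0,0,0,0,-1, 0,0,0,0,0,0,-1, 0,0,0,0,0,0,-1, 0,0,0,0,0,0,-1]'
```

```text
time: 9.0
tool_pos: [637.0, -39.7, 39.4]
tcp_rot: [-3.14, -0.004, 1.443]
contact_force: [-0.4, 0.3, -0.6]
grip_width: 13.8
time: 9.5
tool_pos: [637.1, -39.7, 39.5]
tcp_rot: [-3.14, -0.004, 1.443]
contact_force: [-0.3, -0.2, -1.0]
grip_width: 14.2
```

```bash
python3 -m inch '[0,0,0,0,0,0,-0.55, 0,0,0,0,0,0,-0.55, 0,0,0,0,0,0,-0.55, 0,0,0,0,0,0,-0.55, 0,0,0,0,0,0,-0.55]'; python3 -m inch '[0,0,2,0,0,0,-0.55, 0,0,5,0,0,0,-0.55, 0,0,9,0,0,0,-0.45, 0,0,13,0,0,0,-0.4, 0,0,17,0,0,0,-0.4]'
python3 - <<'E'
from h import *
im=bot.capture('side');cv2.imwrite('pics/d6.png',cv2.resize(im[140:300,230:430,::-1],None,fx=3.5,fy=3.5));
E
```

```text
time: 10.0
tool_pos: [637.1, -39.7, 39.5]
tcp_rot: [-3.14, -0.003, 1.443]
contact_force: [0.4, -0.1, -0.5]
grip_width: 20.5
time: 10.5
tool_pos: [636.8, -39.7, 211.1]
tcp_rot: [-3.14, -0.004, 1.443]
contact_force: [0.3, 0.3, 0.1]
grip_width: 27.3
```

View pics/d6.png

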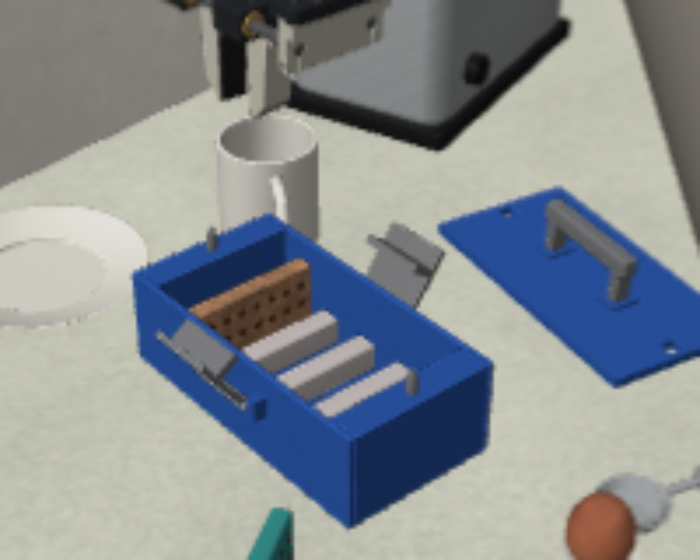

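The first slice stands in slot +60. Next is slice B.

```bash
python3 -m inch '[-1.5,4,0,0,0,-1,-0.4, -3,8.5,0,0,0,-2,-0.4, -4.6,13,0,0,0,-4.2,-0.4, -6.2,17.5,0,0,0,-4.2,-0.4, -7.7,22,0,0,0,-4.2,-0.4]'
python3 - <<'E'
from h import *
print(bot.get_obs()['tool_pos'])
E
```

```text
time: 11.05
tool_pos: [561.7, 181.5, 219.1]
tcp_rot: [3.131, -0.003, 1.37]
contact_force: [-0.1, 0.1, 0.4]
grip_width: 27.5
[561.73198623 181.45536189 219.14198285]
```

```bash
python3 -m inch '[-1.5,4,0,0.1,0.6,0,-0.4, -3,8,-1,0.1,0.6,0,-0.4, -4.57,12.55,-4,0.1,0.6,0,-0.4, -4.57,12.55,-7,0.1,0.6,0,-0.4, -4.57,12.55,-9.5,0.1,0.6,0,-0.4]';python3 -m inch '[0,0,0,0,0,0,-0.4, 0,0,0,0,0,0,-0.4, 0,0,0,0,0,0,-0.4, 0,0,0,0,0,0,-0.4, 0,0,0,0,0,0,-0.4]'
python3 - <<'E'
from h import *
c=bot.calibration('wrist');im=bot.capture('wrist');cv2.imwrite('pics/w5.png',im[:,:,::-1]);
E
```

```text
time: 11.55
tool_pos: [514.4, 308.7, 122.3]
tcp_rot: [-3.141, -0.002, 1.373]
contact_force: [-0.3, -0.3, 0.5]
grip_width: 27.5
time: 12.05
tool_pos: [515.1, 308.6, 123.5]
tcp_rot: [3.141, -0.003, 1.372]
contact_force: [0.1, -0.5, 0.2]
grip_width: 27.6
```

View pics/w5.png

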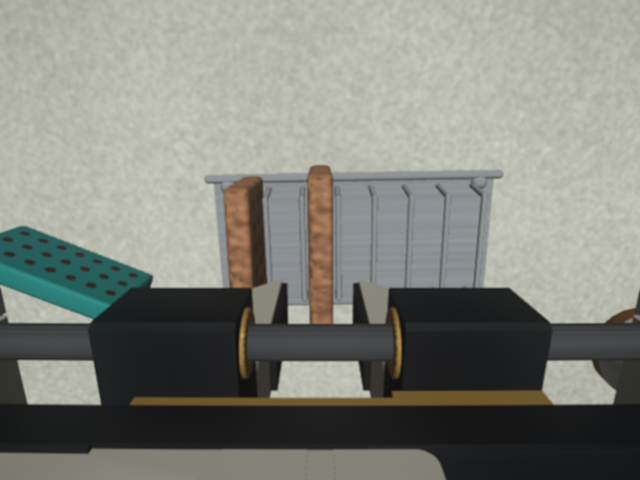

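```bash
python3 -m inch '[0,-0.1,-3,0,0,0,-0.4, 0,-0.1,-5.5,0,0,0,-0.4, 0,-0.1,-7.5,0,0,0,-0.4, 0,-0.1,-8.3,0,0,0,-0.4, 0,-0.1,-8.3,0,0,0,-0.4]';python3 -m inch '[0,0,0,0,0,0,-0.6, 0,0,0,0,0,0,-1, 0,0,0,0,0,0,-1, 0,0,0,0,0,0,-1, 0,0,0,0,0,0,-1]'
```

```text
time: 12.6
tool_pos: [514.6, 307.3, 39.6]
tcp_rot: [-3.141, -0.002, 1.372]
contact_force: [1.1, -0.6, 0.3]
grip_width: 27.5
time: 13.1
tool_pos: [515.3, 307.6, 40.8]
tcp_rot: [3.141, -0.003, 1.372]
contact_force: [-0.3, 0.1, 6.6]
grip_width: 14.0
```

```bash
python3 -m inch '[0,0,2,0,0,0,-1, 0,0,5,0,0,0,-1, 0,0,9,0,0,0,-1, 0,0,13,0,0,0,-1, 0,-2,15,0,0,1,-1]';python3 -m inch '[0,-4,0,0,0,1,-1, 0,-8,0,0,0,2,-1, 0,-12,0,0,0,3,-1, 0,-16,0,0,0,3.3,-1, 0,-20,0,0,0,3.3,-1]';python3 - <<'E'
from h import *
im=bot.capture('scene');cv2.imwrite('pics/s6.png',im[:,:,::-1]);
E
```

```text
time: 13.6
tool_pos: [516.2, 289.5, 194.6]
tcp_rot: [3.136, -0.007, 1.392]
contact_force: [0.4, 0.4, -0.8]
grip_width: 13.9
time: 14.1
tool_pos: [515.8, 88.1, 194.7]
tcp_rot: [3.136, -0.007, 1.45]
contact_force: [0.7, 0.0, -0.6]
grip_width: 13.9
```

View pics/s6.png

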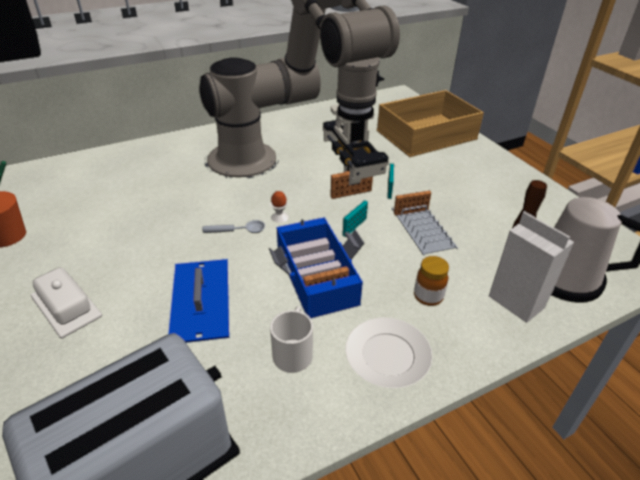

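```bash
python3 -m inch '[0.1,-4,0,-0.36,0.35,-0.5,-1, 0.2,-8,-1,-0.36,0.35,-0.5,-1, 0.27,-10.9,-3,-0.36,0.35,-0.5,-1, 0.27,-10.9,-6,-0.36,0.35,-0.5,-1, 0.27,-10.9,-6,-0.36,0.35,-0.5,-1]';python3 -m inch '[0,0,0,0,0,0,-1, 0,0,0,0,0,0,-1, 0,0,0,0,0,0,-1, 0,0,0,0,0,0,-1, 0,0,0,0,0,0,-1]';  python3 - <<'E'
from h import *
im=bot.capture('wrist');cv2.imwrite('pics/w7.png',im[:,:,::-1])
E
```

```text
time: 14.65
tool_pos: [516.2, -26.5, 131.5]
tcp_rot: [-3.135, 0.003, 1.437]
contact_force: [-0.0, 0.3, -0.5]
grip_width: 13.7
time: 15.15
tool_pos: [516.5, -26.2, 132.1]
tcp_rot: [-3.136, 0.003, 1.437]
contact_force: [-0.0, -0.6, 0.2]
grip_width: 13.7
```

View pics/w7.png

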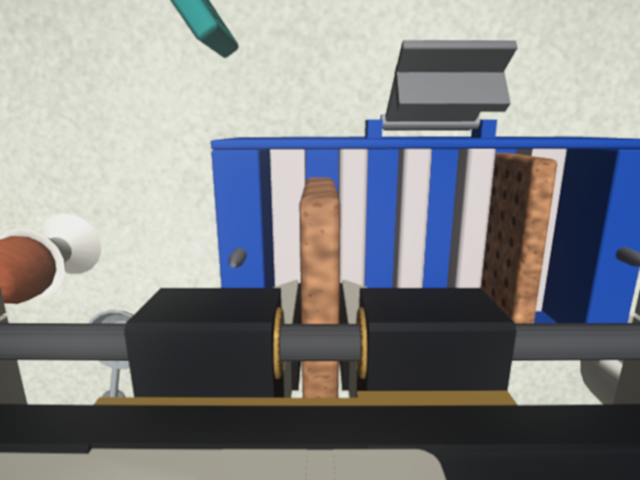

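```bash
python3 -m inch '[0.1,0.25,0,0,-0.3,0.25,-1, 0.2,0.52,0,0,-0.3,0.25,-1, 0.2,0.52,-1,0,-0.3,0.25,-1, 0.2,0.52,-2,0,-0.3,0.25,-1, 0.2,0.52,-2.5,0,-0.3,0.25,-1]'
```

```text
time: 15.7
tool_pos: [517.6, -20.9, 105.3]
tcp_rot: [-3.138, 0.002, 1.441]
contact_force: [-1.3, 0.3, -1.1]
grip_width: 14.0
```

```bash
python3 -m inch '[0,0,0,0,0,0,-1, 0,0,0,0,0,0,-1, 0,0,0,0,0,0,-1, 0,0,0,0,0,0,-1, 0,0,0,0,0,0,-1]'
```

```text
time: 16.2
tool_pos: [517.7, -21.0, 105.6]
tcp_rot: [-3.139, 0.002, 1.441]
contact_force: [-0.3, -0.2, -1.1]
grip_width: 13.9
```

```bash
python3 -m inch '[0.08,0,-1.2,0,0,0,-1, 0.08,0,-2.4,0,0,0,-1, 0.08,0,-3.5,0,0,0,-1, 0.08,0,-4,0,0,0,-1, 0.08,0,-4,0,0,0,-1]';python3 - <<'E'
from h import *
im=bot.capture('side');cv2.imwrite('pics/d7.png',cv2.resize(im[140:300,230:430,::-1],None,fx=3.5,fy=3.5));
E
```

```text
time: 16.7
tool_pos: [517.8, -20.8, 64.3]
tcp_rot: [-3.136, 0.002, 1.441]
contact_force: [-0.0, -0.8, -1.2]
grip_width: 14.0
```

View pics/d7.png

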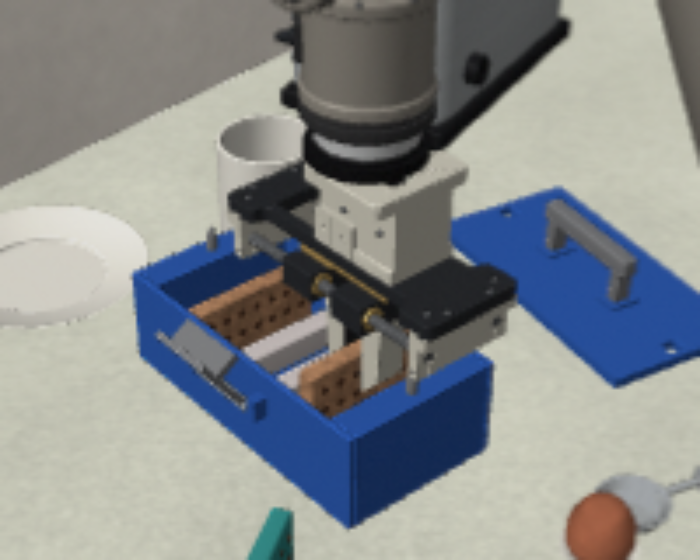

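```bash
python3 -m inch '[0.05,0,-0.6,0,0,0,-1, 0.05,0,-1.1,0,0,0,-1, 0.05,0,-1.6,0,0,0,-1, 0.05,0,-1.9,0,0,0,-1, 0.05,0,-1.9,0,0,0,-1]';python3 -m inch '[0,0,0,0,0,0,-1, 0,0,0,0,0,0,-1, 0,0,0,0,0,0,-1, 0,0,0,0,0,0,-1, 0,0,0,0,0,0,-1]'
```

```text
time: 17.25
tool_pos: [518.4, -20.9, 45.5]
tcp_rot: [-3.137, 0.002, 1.441]
contact_force: [-0.7, 0.8, -0.9]
grip_width: 13.6
time: 17.75
tool_pos: [518.5, -20.9, 45.6]
tcp_rot: [-3.137, 0.002, 1.441]
contact_force: [0.4, -1.1, -1.4]
grip_width: 13.9
```

Release, rise, then travel to slice A at about (470, 308).

```bash
python3 -m inch '[0,0,0,0,0,0,-0.55, 0,0,0,0,0,0,-0.55, 0,0,0,0,0,0,-0.55, 0,0,0,0,0,0,-0.55, 0,0,0,0,0,0,-0.55]'; python3 -m inch '[0,0,2,0,0,0,-0.55, 0,0,5,0,0,0,-0.55, 0,0,9,0,0,0,-0.45, 0,0,13,0,0,0,-0.4, 0,2,17,0,0,0,-0.4]';python3 -m inch '[-1,4,0,0,0,-1,-0.4, -2,9,0,0,0,-2,-0.4, -3,14,0,0,0,-4.2,-0.4, -4,18,0,0,0,-4.2,-0.4, -4.5,22,0,0,0,-4.2,-0.4]'
```

```text
time: 18.25
tool_pos: [518.5, -20.9, 45.6]
tcp_rot: [-3.137, 0.002, 1.441]
contact_force: [0.0, -0.1, 0.6]
grip_width: 20.4
time: 18.75
tool_pos: [518.4, -2.2, 217.2]
tcp_rot: [-3.137, 0.003, 1.439]
contact_force: [0.7, 1.1, -0.1]
grip_width: 27.4
time: 19.25
tool_pos: [472.2, 219.7, 217.4]
tcp_rot: [-3.137, 0.003, 1.366]
contact_force: [0.6, 0.5, -0.2]
grip_width: 27.7
```

```bash
python3 -m inch '[0,3,0,0,-0.3,0.2,-0.4, -0.1,6,-1,0,-0.3,0.2,-0.4, -0.2,8.8,-4,0,-0.3,0.2,-0.4, -0.2,8.8,-7,0,-0.3,0.2,-0.4, -0.2,8.8,-9.5,0,-0.3,0.2,-0.4]';python3 -m inch '[0,0,0,0,0,0,-0.4, 0,0,0,0,0,0,-0.4, 0,0,0,0,0,0,-0.4, 0,0,0,0,0,0,-0.4, 0,0,0,0,0,0,-0.4]'
python3 - <<'E'
from h import *
c=bot.calibration('wrist');im=bot.capture('wrist');cv2.imwrite('pics/w8.png',im[:,:,::-1]);
im=bot.capture('side');cv2.imwrite('pics/d8.png',im[:,:,::-1]);
E
```

```text
time: 19.75
tool_pos: [469.4, 308.5, 120.7]
tcp_rot: [-3.141, 0.002, 1.372]
contact_force: [0.4, 0.6, -0.6]
grip_width: 27.8
time: 20.25
tool_pos: [470.0, 308.6, 121.9]
tcp_rot: [3.14, 0.001, 1.371]
contact_force: [-1.2, 0.1, 0.4]
grip_width: 27.5
```

View pics/w8.png

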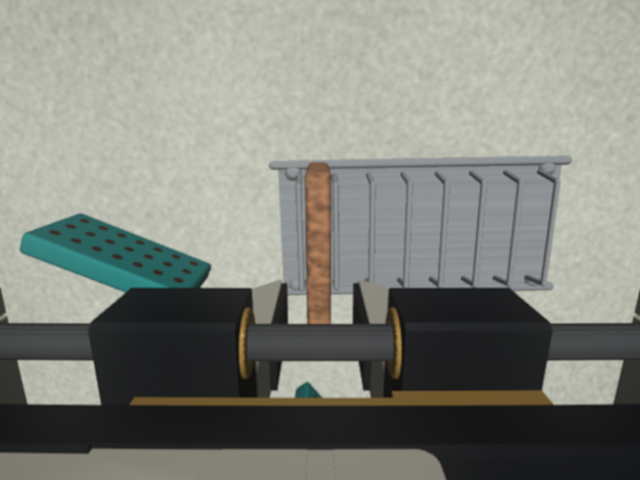

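View pics/d8.png

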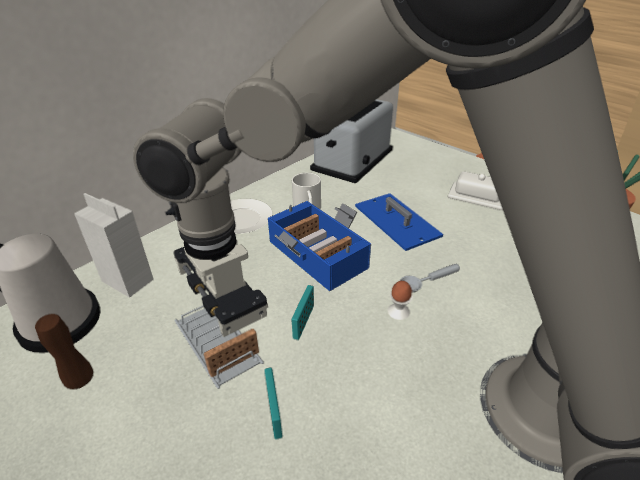

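```bash
python3 -m inch '[-0.05,-0.1,-3,0,0,0,-0.4, -0.05,-0.1,-5.5,0,0,0,-0.4, -0.05,-0.1,-7.5,0,0,0,-0.4, -0.05,-0.1,-8.1,0,0,0,-0.4, -0.05,-0.1,-8.1,0,0,0,-0.4]';python3 -m inch '[0,0,0,0,0,0,-0.6, 0,0,0,0,0,0,-1, 0,0,0,0,0,0,-1, 0,0,0,0,0,0,-1, 0,0,0,0,0,0,-1]'
```

```text
time: 20.85
tool_pos: [468.9, 307.4, 40.0]
tcp_rot: [-3.141, 0.002, 1.371]
contact_force: [0.0, 0.4, -0.0]
grip_width: 27.4
time: 21.35
tool_pos: [469.6, 307.6, 41.1]
tcp_rot: [3.14, 0.001, 1.371]
contact_force: [-0.5, 0.0, 6.2]
grip_width: 13.7
```

```bash
python3 -m inch '[0,0,2,0,0,0,-1, 0,0,5,0,0,0,-1, 0,0,9,0,0,0,-1, 0.5,0,13,0,0,0,-1, 1,-2,15,0,0,1,-1]';python3 -m inch '[1,-4,0,0,0,1,-1, 2,-8,0,0,0,2,-1, 3,-12,0,0,0,3,-1, 4,-16,0,0,0,3.3,-1, 5,-20,0,0,0,3.3,-1]'
```

```text
time: 21.85
tool_pos: [480.6, 289.5, 194.8]
tcp_rot: [3.136, -0.003, 1.391]
contact_force: [0.4, -0.2, -0.1]
grip_width: 13.7
time: 22.35
tool_pos: [530.6, 87.9, 194.9]
tcp_rot: [3.136, -0.003, 1.449]
contact_force: [0.7, -0.7, -0.3]
grip_width: 13.9
```

```bash
python3 -m inch '[0.9,-4,0,-0.2,0.3,-0.45,-1, 1.9,-8,-1,-0.2,0.3,-0.45,-1, 2.85,-11.2,-3,-0.2,0.3,-0.45,-1, 2.85,-11.2,-6,-0.2,0.3,-0.45,-1, 2.85,-11.2,-6,-0.2,0.3,-0.45,-1]';python3 -m inch '[0,0,0,0,0,0,-1, 0,0,0,0,0,0,-1, 0,0,0,0,0,0,-1, 0,0,0,0,0,0,-1, 0,0,0,0,0,0,-1]';  python3 - <<'E'
from h import *
im=bot.capture('wrist');cv2.imwrite('pics/w9.png',im[:,:,::-1])
E
```

```text
time: 22.85
tool_pos: [556.5, -24.7, 131.3]
tcp_rot: [-3.134, 0.001, 1.439]
contact_force: [-0.4, 0.2, 0.0]
grip_width: 14.1
time: 23.35
tool_pos: [556.8, -24.4, 132.0]
tcp_rot: [-3.136, 0.001, 1.44]
contact_force: [0.5, -0.2, 0.2]
grip_width: 13.9
```

View pics/w9.png

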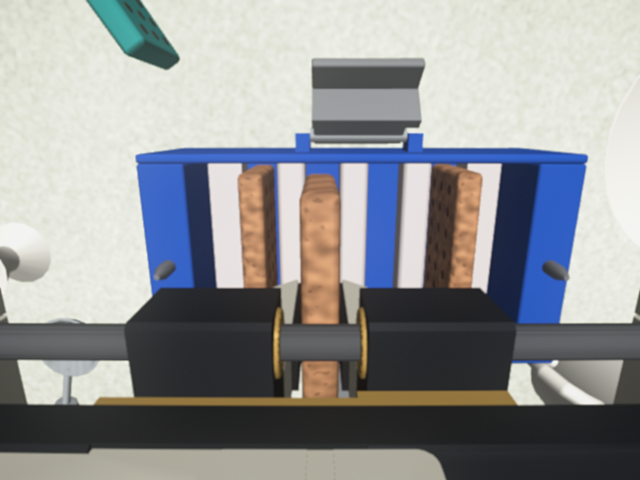

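```bash
python3 -m inch '[0.15,-0.15,0,0,-0.3,0.1,-1, 0.2,-0.26,0,0,-0.3,0.1,-1, 0.2,-0.26,-1,0,-0.3,0.1,-1, 0.2,-0.26,-2,0,-0.3,0.1,-1, 0.2,-0.26,-2.5,0,-0.3,0.1,-1]';python3 -m inch '[0,0,0,0,0,0,-1, 0,0,0,0,0,0,-1, 0,0,0,0,0,0,-1, 0,0,0,0,0,0,-1, 0,0,0,0,0,0,-1]'
```

```text
time: 23.9
tool_pos: [557.8, -26.9, 105.1]
tcp_rot: [-3.138, 0.0, 1.441]
contact_force: [-0.4, 0.0, -0.9]
grip_width: 14.0
time: 24.4
tool_pos: [558.0, -26.9, 105.4]
tcp_rot: [-3.139, 0.0, 1.441]
contact_force: [-0.2, 0.1, -0.0]
grip_width: 14.0
```

```bash
python3 -m inch '[0.05,0,-1.2,0,0,0,-1, 0.05,0,-2.4,0,0,0,-1, 0.05,0,-3.5,0,0,0,-1, 0.05,0,-4,0,0,0,-1, 0.05,0,-4,0,0,0,-1]';python3 - <<'E'
from h import *
im=bot.capture('side');cv2.imwrite('pics/d9.png',cv2.resize(im[140:300,230:430,::-1],None,fx=3.5,fy=3.5));
E
```

```text
time: 24.9
tool_pos: [557.7, -26.8, 64.0]
tcp_rot: [-3.136, -0.0, 1.441]
contact_force: [1.0, -0.3, 0.3]
grip_width: 14.1
```

View pics/d9.png

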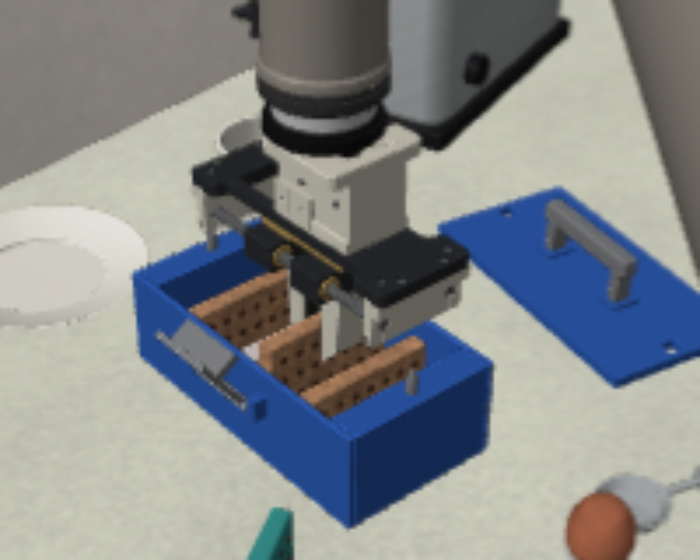

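```bash
python3 -m inch '[0.05,0,-0.6,0,0,0,-1, 0.05,0,-1.1,0,0,0,-1, 0.05,0,-1.6,0,0,0,-1, 0.05,0,-1.87,0,0,0,-1, 0.05,0,-1.87,0,0,0,-1]';python3 -m inch '[0,0,0,0,0,0,-1, 0,0,0,0,0,0,-1, 0,0,0,0,0,0,-0.55, 0,0,0,0,0,0,-0.55, 0,0,0,0,0,0,-0.55]'
```

```text
time: 25.45
tool_pos: [558.5, -26.9, 45.6]
tcp_rot: [-3.137, -0.0, 1.441]
contact_force: [0.3, 0.1, -0.8]
grip_width: 13.9
time: 25.95
tool_pos: [558.6, -26.9, 45.7]
tcp_rot: [-3.137, -0.0, 1.441]
contact_force: [-0.7, -0.9, -0.3]
grip_width: 20.8
```

```bash
python3 -m inch '[0,0,0,0,0,0,-0.55, 0,0,2,0,0,0,-0.55, 0,0,5,0,0,0,-0.5, 0,0,9,0,0,0,-0.4, 0,-2,13,0,0,0,-0.4]'; python3 -m inch '[0,-4,3,0,0,-2,-0.4, 0,-8,5,0,0,-4,-0.4, 0,-12,5,0,0,-8,-0.4, -2,-16,5,0,0,-9,-0.4, -3,-20,5,0,0,-9,-0.4]';python3 - <<'E'
from h import *
im=bot.capture('side');cv2.imwrite('pics/d10.png',cv2.resize(im[140:300,230:470,::-1],None,fx=3.3,fy=3.3));
im=bot.capture('scene');cv2.imwrite('pics/s10.png',cv2.resize(im[190:350,160:380,::-1],None,fx=3.6,fy=3.6));
c=bot.calibration('wrist');np.save('w10.npy',c['cam_to_world'])
im=bot.capture('wrist');cv2.imwrite('pics/w10.png',im[:,:,::-1])
E
```

```text
time: 26.45
tool_pos: [558.1, -45.3, 176.9]
tcp_rot: [-3.136, -0.001, 1.444]
contact_force: [1.2, -0.9, 0.1]
grip_width: 27.5
time: 26.95
tool_pos: [527.0, -246.7, 227.1]
tcp_rot: [-3.136, -0.001, 1.286]
contact_force: [1.1, 0.1, 0.4]
grip_width: 27.6
```

View pics/d10.png

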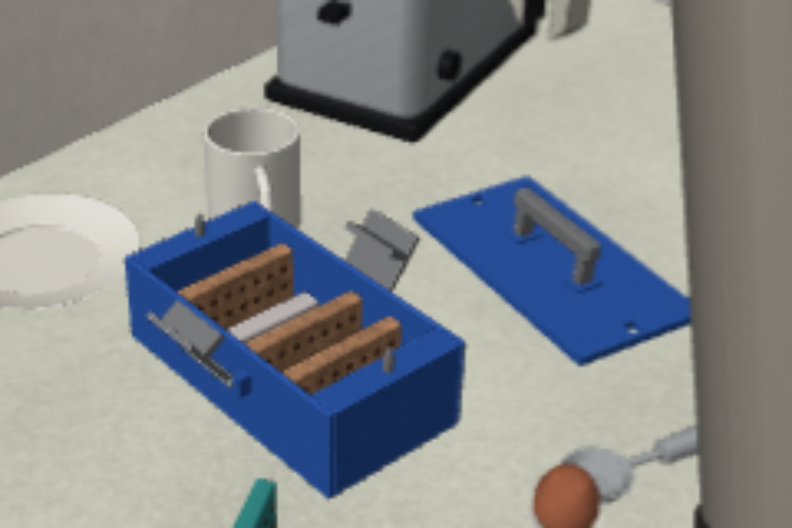

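View pics/s10.png

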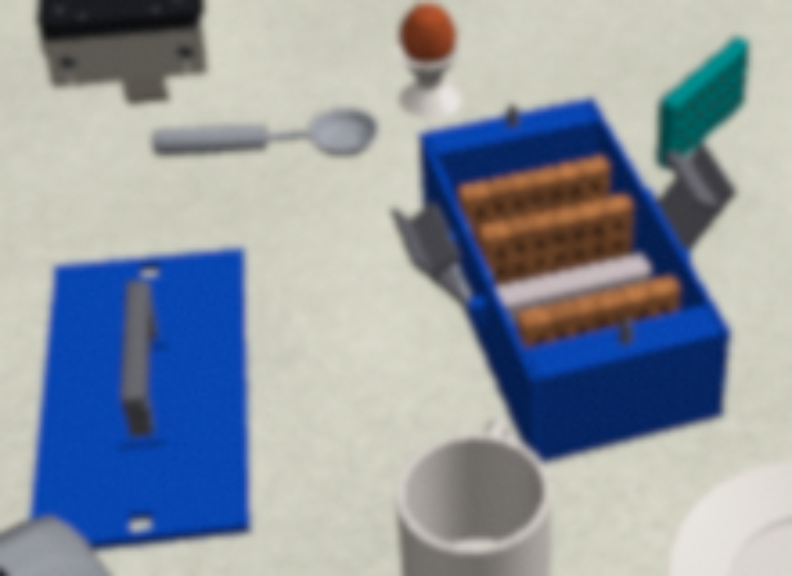

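View pics/w10.png

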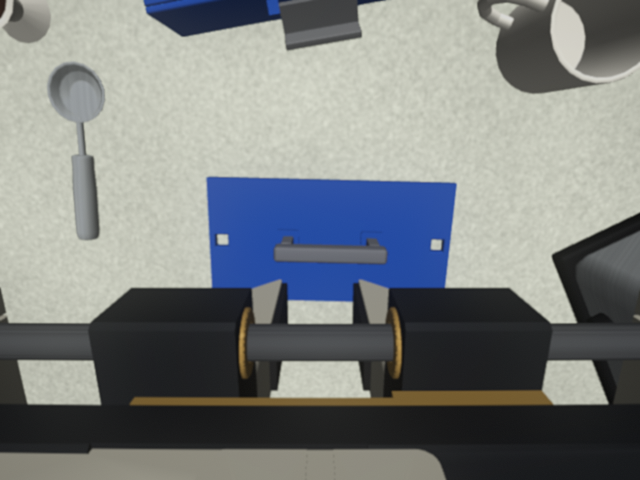

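Run:
```python
from h import *
np.set_printoptions(precision=2,suppress=True)
print(bot.get_obs()['joint_positions'],bot.get_obs()['tcp_rot'])
c=bot.calibration('wrist');c['cam_to_world']=np.load('w10.npy')
L=plane(c,222.3,239.7,8);R=plane(c,436.3,245,8);d=R-L;m=(L+R)/2
print('holes',L,R,m,np.linalg.norm(d),np.degrees(np.arctan2(d[1],d[0])))
hl=plane(c,275.5,249,50);hr=plane(c,386,251,50);print('handle top',hl,hr,(hl+hr)/2)
cs=[plane(c,*p,8) for p in [(207.5,178),(456,183)]];d=cs[1]-cs[0];yaw=np.arctan2(d[1],d[0]);print('far edge',cs,np.linalg.norm(d),np.degrees(yaw),'centre',(cs[0]+cs[1])/2+61*np.array([np.sin(yaw),-np.cos(yaw),0]))
```

```text
[-0.57  0.45  1.35 -0.    1.34 -0.28] [-3.14 -0.    1.28]
holes [ 426.57 -253.6     8.  ] [ 624.14 -317.74    8.  ] [ 525.35 -285.67    8.  ] 207.72004407957263 -17.98604425847592
handle top [ 481.53 -266.55   50.  ] [ 572.74 -295.47   50.  ] [ 527.13 -281.01   50.  ]
far edge [array([ 433.97, -193.66,    8.  ]), array([ 654.53, -264.02,    8.  ])] 231.51474859124983 -17.693181613995232 centre [ 525.71 -286.96    8.  ]
```

```bash
python3 -m inch '[0,-1,0,0,0,-8.4,-0.2, 0,-2,0,0,0,-16.8,-0.2, 0,-3,0,0,0,-25.2,-0.2, 0,-4,0,0,0,-33.6,-0.2, 0,-4,0,0,0,-42,-0.2]'; python3 -m inch '[0,0,0,0,0,-8.4,-0.2, 0,0,0,0,0,-16.8,-0.2, 0,0,0,0,0,-25.2,-0.2, 0,0,-2,0,0,-33.6,-0.2, 0,0,-4,0,0,-42,-0.2]';  python3 - <<'E'
from h import *
print(bot.get_obs()['tool_pos'],bot.get_obs()['tcp_rot'])
E
```

```text
time: 27.6
tool_pos: [527.7, -287.2, 226.5]
tcp_rot: [-3.136, -0.001, 0.544]
contact_force: [0.7, 0.2, -0.3]
grip_width: 36.8
time: 28.1
tool_pos: [528.6, -285.9, 186.7]
tcp_rot: [-3.136, -0.002, -0.194]
contact_force: [-0.6, -0.4, 0.5]
grip_width: 36.5
[ 528.58515087 -285.93165764  186.66391835] [-3.13573083e+00 -2.48938590e-03 -1.93717529e-01]
```

```bash
python3 -m inch '[-0.3,0,-1,-0.3,0,-6.8,-0.2, -0.3,0,-4,-0.3,0,-6.8,-0.2, -0.3,0,-7,-0.3,0,-6.8,-0.2, -0.3,0,-9,-0.3,0,-6.8,-0.2, -0.3,0,-9,-0.3,0,-6.8,-0.2]'; python3 -m inch '[0,0,0,0,0,0,-0.2, 0,0,0,0,0,0,-0.2, 0,0,0,0,0,0,-0.2, 0,0,0,0,0,0,-0.2, 0,0,0,0,0,0,-0.2]';  python3 - <<'E'
from h import *
c=bot.calibration('wrist');np.save('w11.npy',c['cam_to_world'])
im=bot.capture('wrist');cv2.imwrite('pics/w11.png',im[:,:,::-1])
im=bot.capture('scene');cv2.imwrite('pics/s11.png',cv2.resize(im[190:350,130:350,::-1],None,fx=3.6,fy=3.6));
E
```

```text
time: 28.6
tool_pos: [524.4, -283.4, 93.7]
tcp_rot: [-3.138, 0.002, -0.311]
contact_force: [-0.7, 0.1, -0.6]
grip_width: 36.7
time: 29.1
tool_pos: [524.7, -283.6, 94.4]
tcp_rot: [-3.139, 0.001, -0.311]
contact_force: [-0.7, 0.1, 0.3]
grip_width: 36.9
```

View pics/w11.png

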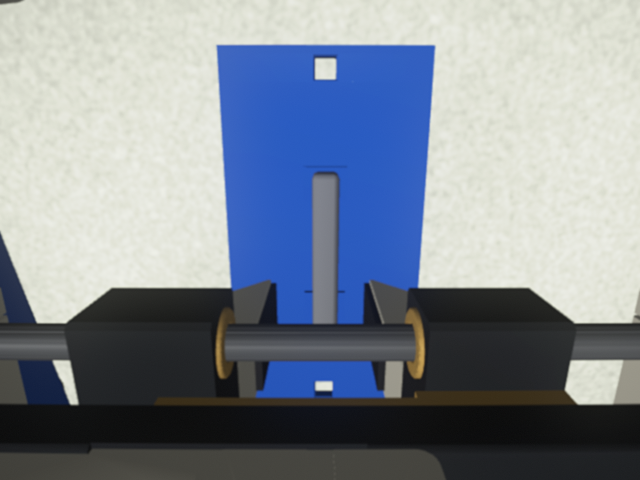

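View pics/s11.png

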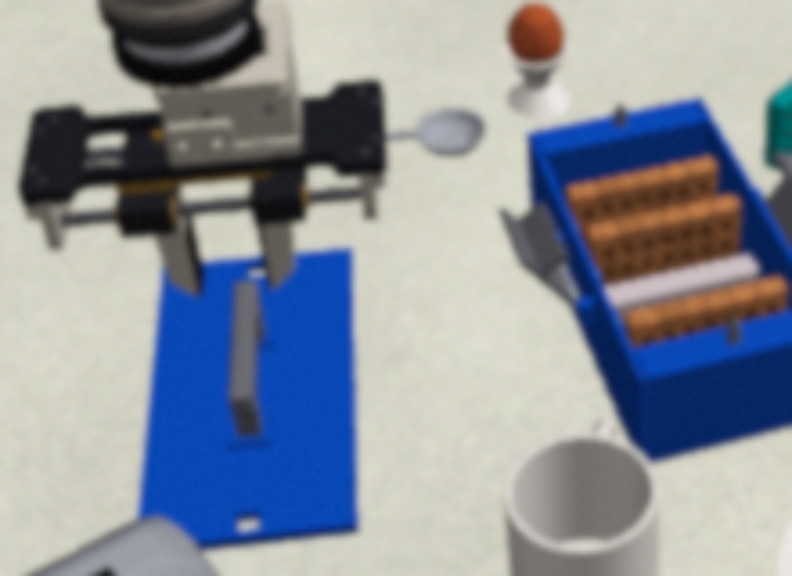

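Run:
```python
from h import *
np.set_printoptions(precision=2,suppress=True)
c=bot.calibration('wrist');c['cam_to_world']=np.load('w11.npy')
R=plane(c,325.3,68.5,8);L=plane(c,323.7,386,8);d=R-L
print('holes',L,R,(L+R)/2,np.linalg.norm(d),np.degrees(np.arctan2(d[1],d[0])))
for u,v in[(325.5,175),(325.3,310)]: print('bar',plane(c,u,v,50))
# bar far end top edge
print(bot.get_obs()['tool_pos'])
```

```text
holes [ 428.08 -255.18    8.  ] [ 623.97 -318.55    8.  ] [ 526.03 -286.86    8.  ] 205.8872030367691 -17.92819993242742
bar [ 571.65 -301.62   50.  ]
bar [ 501.99 -279.4    50.  ]
[ 524.48 -283.6    94.06]
```

```bash
python3 -m inch '[0,-0.15,-1.5,0,0,-0.1,-0.2, 0.05,-0.27,-3.5,0,0,-0.1,-0.2, 0.05,-0.27,-5,0,0,-0.1,-0.2, 0.05,-0.27,-6.5,0,0,-0.1,-0.2, 0.05,-0.27,-6.8,0,0,-0.1,-0.2]'; python3 -m inch '[0,0,0,0,0,0,-0.2, 0,0,0,0,0,0,-0.2, 0,0,0,0,0,0,-0.2, 0,0,0,0,0,0,-0.2, 0,0,0,0,0,0,-0.2]'
```

```text
time: 29.7
tool_pos: [524.0, -285.7, 24.4]
tcp_rot: [-3.138, 0.005, -0.313]
contact_force: [-0.2, -0.0, -0.6]
grip_width: 36.4
time: 30.2
tool_pos: [524.2, -285.8, 24.9]
tcp_rot: [-3.138, 0.004, -0.313]
contact_force: [0.1, -1.1, 0.4]
grip_width: 37.1
```

```bash
python3 -m inch '[0.1,-0.05,0,-0.27,-0.16,0,-0.2, 0.1,-0.05,0,-0.27,-0.16,0,-0.6, 0.1,-0.05,0,-0.27,-0.16,0,-1, 0.1,-0.05,0,-0.27,-0.16,0,-1, 0.1,-0.05,0,-0.27,-0.16,0,-1]'; python3 -m inch '[0,0,0,0,0,0,-1, 0,0,0,0,0,0,-1, 0,0,0.3,0,0,0,-1, 0,0,0.6,0,0,0,-1, 0,0,1,0,0,0,-1]';python3 -m inch '[0,0,2,0,0,0,-1, 0,0,4,0,0,0,-1, 0,0,6,0,0,0,-1, 0,0,8,0,0,0,-1, 0,0,10,0,0,0,-1]'
python3 - <<'E'
from h import *
c=bot.calibration('wrist');np.save('w12.npy',c['cam_to_world'])
im=bot.capture('wrist');cv2.imwrite('pics/w12.png',im[:,:,::-1])
im=bot.capture('scene');cv2.imwrite('pics/s12.png',cv2.resize(im[150:350,130:350,::-1],None,fx=3,fy=3));
o=bot.get_obs();print(o['joint_positions'],o['moment'])
E
```

```text
time: 30.7
tool_pos: [525.2, -286.3, 24.9]
tcp_rot: [-3.142, -0.0, -0.313]
contact_force: [0.4, 0.3, 0.7]
grip_width: 14.2
time: 31.2
tool_pos: [524.9, -286.2, 34.8]
tcp_rot: [-3.141, 0.001, -0.313]
contact_force: [0.4, 0.1, -3.3]
grip_width: 13.7
time: 31.7
tool_pos: [524.7, -286.0, 135.8]
tcp_rot: [-3.141, 0.001, -0.313]
contact_force: [0.2, -1.5, -1.6]
grip_width: 13.6
[-6.27196079e-01  5.52639720e-01  1.43997375e+00  1.13463888e-04
  1.14402353e+00  1.25660862e+00] [ 0.02008587  0.01747084 -0.04265913]
```

View pics/w12.png

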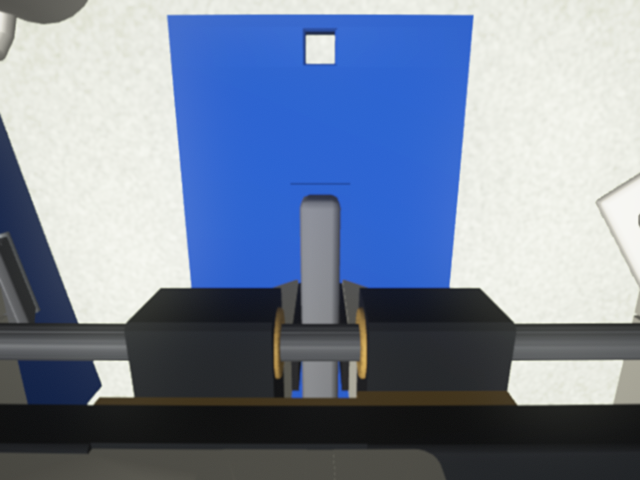

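View pics/s12.png

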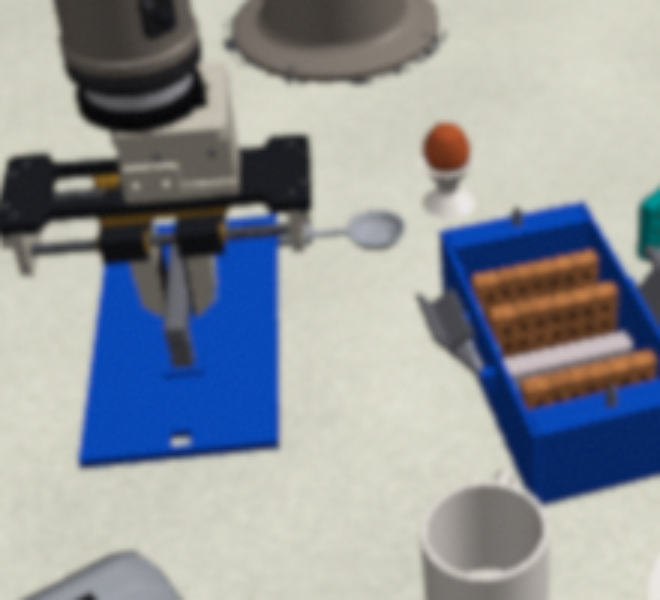

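Run:
```python
from h import *
np.set_printoptions(precision=2,suppress=True)
c=bot.calibration('wrist');c['cam_to_world']=np.load('w12.npy')
R=plane(c,320,48,117);print('R',R)
t=np.array([524.7,-286.0]);y=-0.313;u=np.array([np.cos(y),np.sin(y)]);v=np.array([-np.sin(y),np.cos(y)])
print('R along/across tool',(R[:2]-t)@u,(R[:2]-t)@v)
for p in [(168,16),(473,16)]: q=plane(c,*p,117);print((q[:2]-t)@u,(q[:2]-t)@v)
S=bot.calibration('scene');print('mug',plane(S,292,326,90))
```

```text
R [ 623.45 -318.07  117.  ]
R along/across tool 103.82918864041292 -0.10289725931493769
115.72236839061758 60.04049730969924
115.68013034041171 -60.585870032894825
mug [ 752.16 -168.68   90.  ]
```

```bash
python3 -m inch '[0,0,1.5,0,0,0,-1, 0,0,3,0,0,0,-1, 0.5,2,4.5,0,0,1,-1, 1,4.5,5,0,0,2,-1, 1.5,7.5,5,0,0,3,-1]';python3 -m inch '[0.8,3.5,0,0,0,1.5,-1, 1.6,7,0,0,0,3,-1, 2.4,10.5,0,0,0,4.5,-1, 3.2,13.5,0,0,0,6,-1, 3.9,16.5,0,0,0,7.5,-1]';python3 -m inch '[0,0.8,0,0,0,0,-1, 0,1.5,0,0,0,0,-1, 0,1.5,0,0,0,0,-1, 0,1.5,0,0,0,0,-1, 0,1.5,0,0,0,0,-1]'
python3 - <<'E'
from h import *
c=bot.calibration('wrist');np.save('w13.npy',c['cam_to_world'])
im=bot.capture('wrist');cv2.imwrite('pics/w13.png',im[:,:,::-1])
o=bot.get_obs();print(o['joint_positions'],o['tool_pos'],o['tcp_rot'])
E
```

```text
time: 32.3
tool_pos: [541.4, -212.0, 187.7]
tcp_rot: [3.14, -0.005, -0.261]
contact_force: [0.3, -0.2, -3.0]
grip_width: 13.5
time: 32.8
tool_pos: [580.0, -45.4, 186.3]
tcp_rot: [3.14, -0.003, -0.129]
contact_force: [0.9, 0.5, -2.5]
grip_width: 13.8
time: 33.3
tool_pos: [579.9, -31.6, 186.3]
tcp_rot: [3.14, -0.004, -0.131]
contact_force: [0.1, 1.1, -1.3]
grip_width: 13.4
[-0.18533054  0.47488174  1.43080219 -0.00168452  1.23231134  1.51670527] [579.94965427 -31.51321172 186.33153243] [ 3.13980956 -0.00350566 -0.13067986]
```

View pics/w13.png

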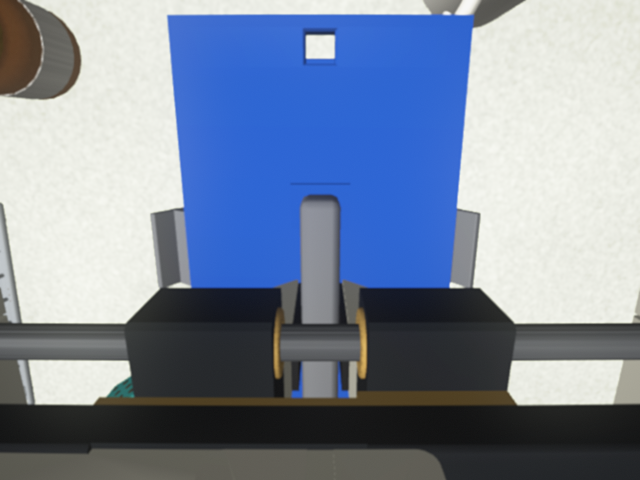

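```bash
python3 -m inch '[-0.05,0.15,-1,0.1,0.2,0.1,-1, -0.07,0.27,-2.5,0.1,0.2,0.1,-1, -0.07,0.27,-4,0.1,0.2,0.1,-1, -0.07,0.27,-5,0.1,0.2,0.1,-1, -0.07,0.27,-5.3,0.1,0.2,0.1,-1]';python3 -m inch '[0,0,0,0,0,0,-1, 0,0,0,0,0,0,-1, 0,0,0,0,0,0,-1, 0,0,0,0,0,0,-1, 0,0,0,0,0,0,-1]'
python3 - <<'E'
from h import *
c=bot.calibration('wrist');np.save('w14.npy',c['cam_to_world'])
im=bot.capture('wrist');cv2.imwrite('pics/w14.png',im[:,:,::-1]);cv2.imwrite('pics/w14c.png',cv2.resize(im[0:110,230:410,::-1],None,fx=4.4,fy=4.4,interpolation=cv2.INTER_CUBIC))
im=bot.capture('side');cv2.imwrite('pics/d14.png',cv2.resize(im[140:300,230:430,::-1],None,fx=3.5,fy=3.5));
im=bot.capture('scene');cv2.imwrite('pics/s14.png',cv2.resize(im[170:350,230:400,::-1],None,fx=3.3,fy=3.3));
E
```

```text
time: 33.85
tool_pos: [578.4, -28.9, 131.6]
tcp_rot: [3.141, 0.003, -0.129]
contact_force: [0.1, 0.1, -1.3]
grip_width: 13.7
time: 34.35
tool_pos: [578.6, -28.9, 132.1]
tcp_rot: [3.141, 0.002, -0.129]
contact_force: [-0.4, -0.7, -1.6]
grip_width: 13.4
```

View pics/w14c.png

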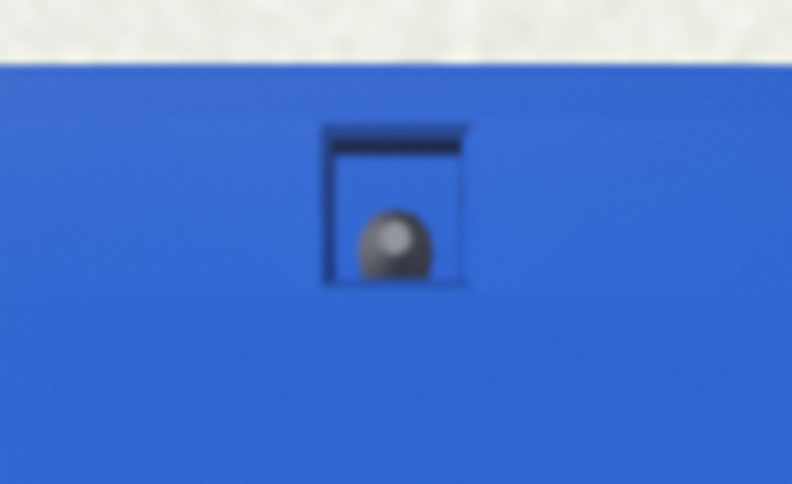

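View pics/d14.png

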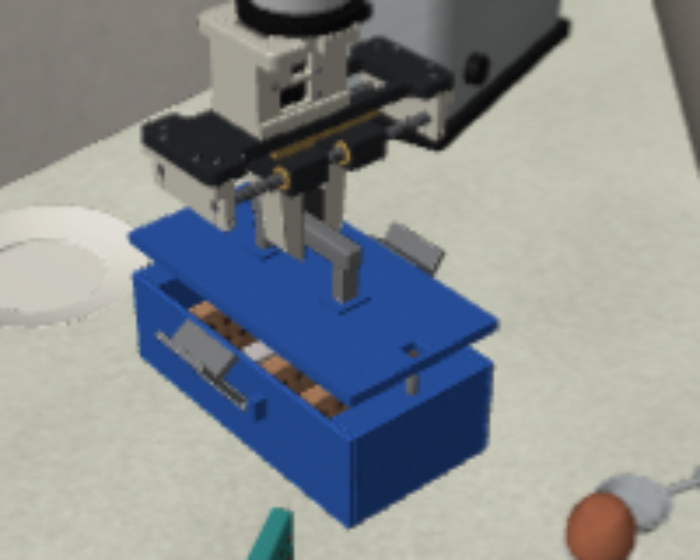

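View pics/s14.png

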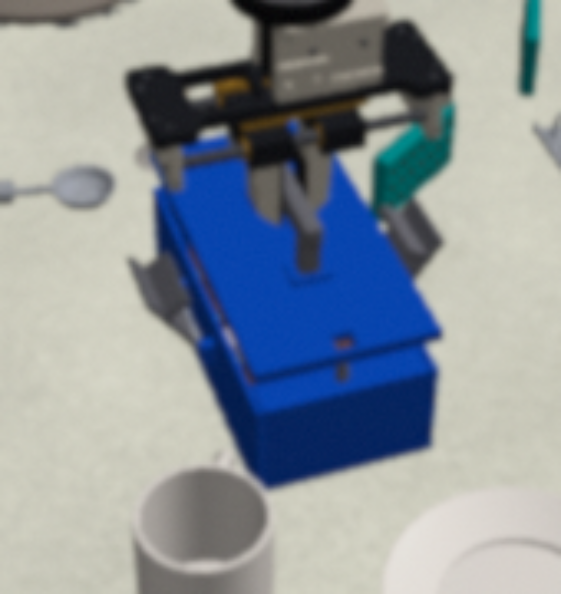

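Run:
```python
from h import *
np.set_printoptions(precision=2,suppress=True)
c=bot.calibration('wrist');c['cam_to_world']=np.load('w14.npy')
f=lambda p:(230+(p[0]+.5)/4.4-.5,(p[1]+.5)/4.4-.5)
P=plane(c,*f((395,238)),97);H=plane(c,*f((394.5,205)),113.2);H2=np.mean([plane(c,*f(p),113.2) for p in [(323,125),(466,125),(323,285),(466,285)]],0)
y=-0.129;u=np.array([np.cos(y),np.sin(y)]);v=np.array([-np.sin(y),np.cos(y)])
print('peg',P,'hole',H,H2,'need along/across',(P-H)[:2]@u,(P-H)[:2]@v)
print(np.array([plane(c,*f(p),113.2) for p in [(323,125),(466,125),(323,285),(466,285)]]))
```

```text
peg [682.11 -42.37  97.  ] hole [682.22 -42.36 113.2 ] [682.15 -42.35 113.2 ] need along/across -0.10587268872701797 -0.023230547526703796
[[689.66 -36.82 113.2 ]
 [688.   -49.62 113.2 ]
 [676.32 -34.94 113.2 ]
 [674.62 -48.02 113.2 ]]
```

Run:
```python
from h import *
np.set_printoptions(precision=2,suppress=True)
D=bot.calibration('side')
im=bot.capture('side');cv2.imwrite('pics/d15.png',cv2.resize(im[220:260,325:370,::-1],None,fx=14,fy=14,interpolation=cv2.INTER_CUBIC))
```

```text
(no output)
```

View pics/d15.png

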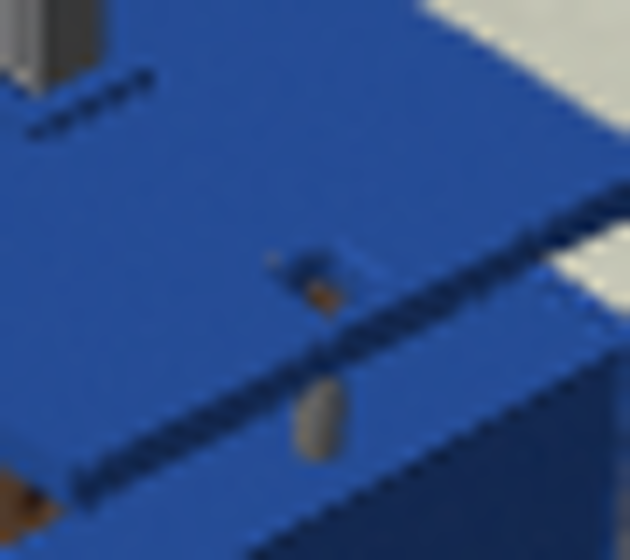

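Run:
```python
from h import *
np.set_printoptions(precision=2,suppress=True)
D=bot.calibration('side')
P=plane(D,347.2,251.5,80)  # base centre slightly above front bottom
print('peg',P)
for z in (112,113.2,115): print('hole',z,plane(D,347.2,239.7,z))
```

```text
peg [471.41 -13.8   80.  ]
hole 112 [472.42 -13.43 112.  ]
hole 113.2 [471.43 -12.2  113.2 ]
hole 115 [469.94 -10.36 115.  ]
```

```bash
python3 -m inch '[0.03,0,-0.5,0,0,0,-1, 0.05,0,-0.9,0,0,0,-1, 0.05,0,-1.2,0,0,0,-1, 0.05,0,-1.5,0,0,0,-1, 0.05,0,-1.5,0,0,0,-1]';python3 - <<'E'
from h import *
im=bot.capture('side');cv2.imwrite('pics/d16.png',cv2.resize(im[170:290,250:400,::-1],None,fx=5,fy=5,interpolation=cv2.INTER_CUBIC))
im=bot.capture('wrist');cv2.imwrite('pics/w16c.png',cv2.resize(im[0:110,230:410,::-1],None,fx=4.4,fy=4.4,interpolation=cv2.INTER_CUBIC))
E
```

```text
time: 35.05
tool_pos: [578.6, -28.9, 116.1]
tcp_rot: [3.141, 0.004, -0.129]
contact_force: [-0.0, 1.0, -1.5]
grip_width: 13.9
```

View pics/d16.png

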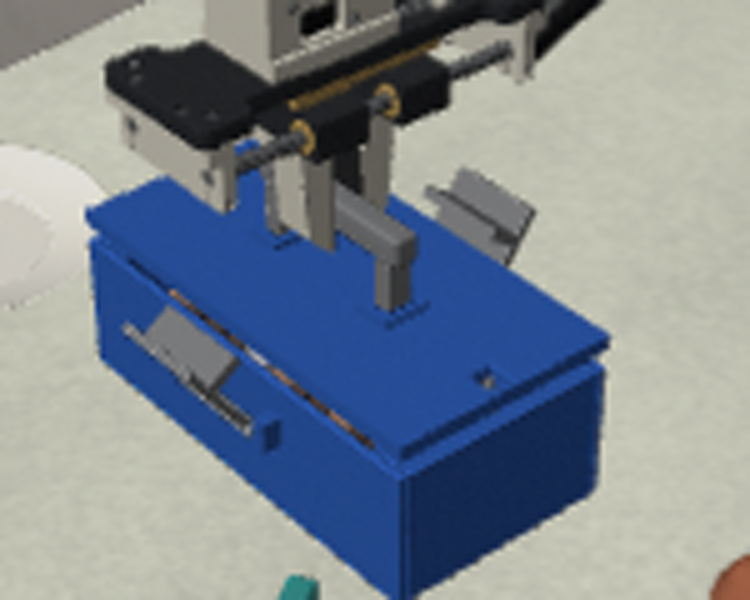

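View pics/w16c.png

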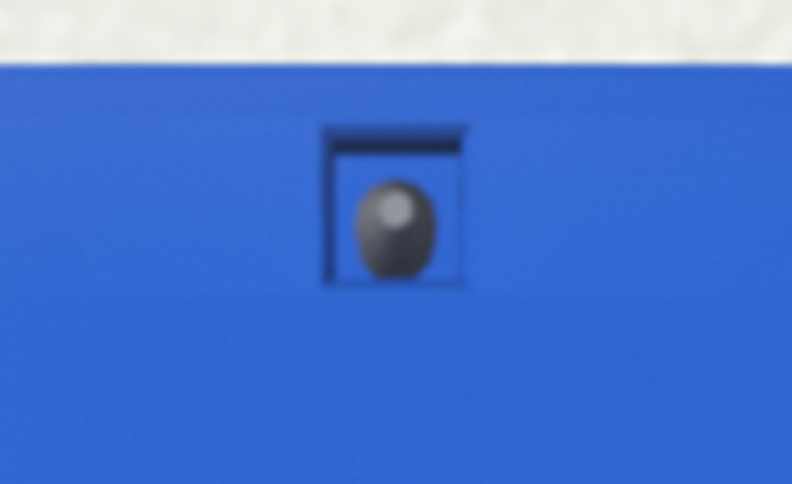

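Both pegs show inside their holes, so I'll lower the lid home.

```bash
python3 -m inch '[0.05,0,-0.3,0,-0.2,0,-1, 0.05,0,-0.6,0,-0.2,0,-1, 0.05,0,-0.9,0,-0.2,0,-1, 0.05,0,-1.1,0,-0.2,0,-1, 0.05,0,-1.1,0,-0.2,0,-1]';python3 -m inch '[0,0,-0.1,0,0,0,-1, 0,0,-0.1,0,0,0,-1, 0,0,-0.1,0,0,0,-1, 0,0,-0.1,0,0,0,-1, 0,0,-0.1,0,0,0,-1]'
python3 - <<'E'
from h import *
im=bot.capture('side');cv2.imwrite('pics/d17.png',cv2.resize(im[170:290,250:400,::-1],None,fx=5,fy=5,interpolation=cv2.INTER_CUBIC))
E
```

```text
time: 35.65
tool_pos: [579.4, -28.9, 105.5]
tcp_rot: [-3.141, -0.0, -0.129]
contact_force: [-0.6, 0.3, -1.5]
grip_width: 13.7
time: 36.15
tool_pos: [579.5, -28.9, 104.9]
tcp_rot: [-3.142, -0.001, -0.129]
contact_force: [-2.7, 0.5, 3.7]
grip_width: 13.9
```

View pics/d17.png

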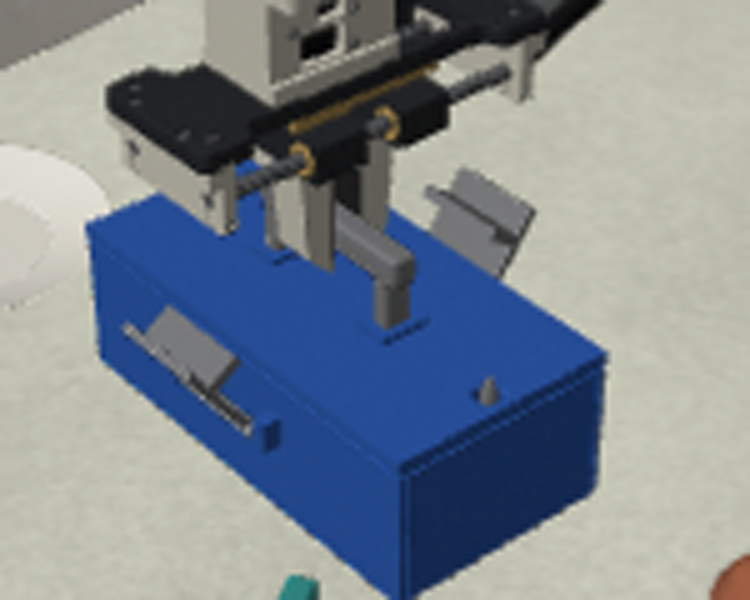

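```bash
python3 -m inch '[0,0,0,0,0,0,-0.2, 0,0,0,0,0,0,-0.2, 0,0,0,0,0,0,-0.2, 0,0,0,0,0,0,-0.2, 0,0,1,0,0,0,-0.2]';python3 -m inch '[0,0,3,0,0,0,-0.2, 0,0,6,0,0,0,-0.2, 0.2,2,9,0,0,0,-0.5, 0.8,6.5,9,0,0,0,-1, 1.4,11,9,0,0,0,-1]';python3 -m inch '[0.5,3.5,0,0,0,0,-1, 0.5,4.2,0,0,0,0,-1, 0.5,4.2,0,0,0,0,-1, 0.5,4.2,0,0,0,0,-1, 0.5,4.2,0,0,0,0,-1]'
python3 - <<'E'
from h import *
im=bot.capture('side');cv2.imwrite('pics/d18.png',cv2.resize(im[140:300,230:430,::-1],None,fx=3.5,fy=3.5));
im=bot.capture('scene');cv2.imwrite('pics/s18.png',cv2.resize(im[150:350,230:450,::-1],None,fx=3.3,fy=3,));
E
```

```text
time: 36.7
tool_pos: [578.6, -28.8, 113.8]
tcp_rot: [-3.141, 0.002, -0.129]
contact_force: [0.4, 0.4, 0.7]
grip_width: 36.7
time: 37.2
tool_pos: [593.4, 81.8, 206.2]
tcp_rot: [-3.141, -0.001, -0.132]
contact_force: [-0.2, -0.3, -0.9]
grip_width: 17.2
time: 37.7
tool_pos: [598.4, 122.2, 206.3]
tcp_rot: [-3.141, -0.001, -0.133]
contact_force: [0.5, 0.5, 0.0]
grip_width: 0.5
```

View pics/d18.png

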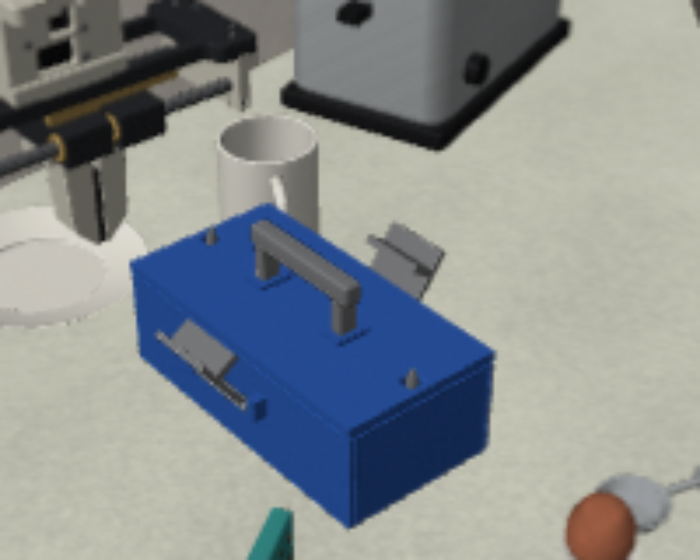

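View pics/s18.png

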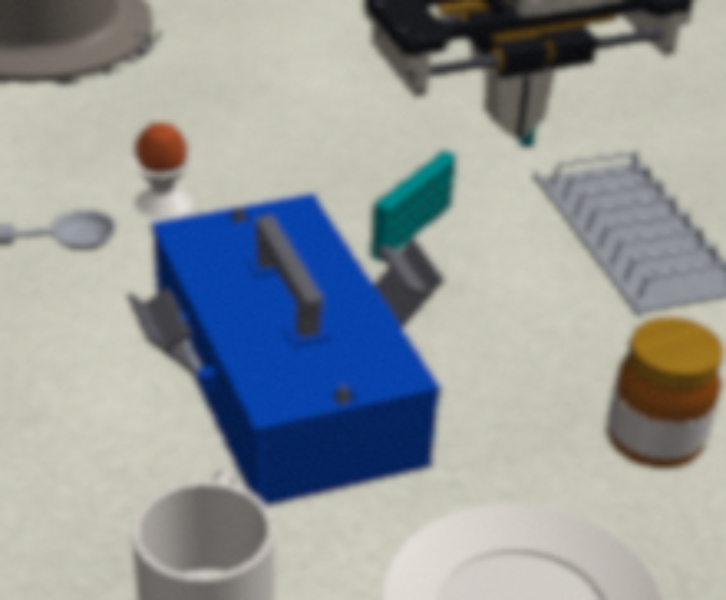

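Run:
```python
from h import *
np.set_printoptions(precision=1,suppress=True)
S=bot.calibration('scene')
y=np.radians(-7.5);u=np.array([np.cos(y),np.sin(y)]);v=np.array([-np.sin(y),np.cos(y)]);C=np.array([578,-28.7])
def b(p):return np.array([(p[:2]-C)@u,(p[:2]-C)@v])
f=lambda p:(230+p[0]/3.3-.35,150+p[1]/3-.35)
for n,p,z in [('tq near low',(378,252),0),('tq top near',(378,207),60),('tq top far',(450,153),60),('jar top',(676,345),95)]:
    q=plane(S,*f(p),z);print(n,q,b(q))
for p in [(412,243),(441,278)]: q=plane(S,*f(p),102);print('flap top',q,b(q))
for p in [(130,295),(165,325)]: q=plane(S,*f(p),102);print('R flap',q,b(q))
```

```text
tq near low [463.6 106.8   0. ] [-131.1  119.4]
tq top near [475.5  97.1  60. ] [-118.   111.4]
tq top far [433.4 185.2  60. ] [-171.3  193.2]
jar top [737.7 167.9  95. ] [132.7 215.8]
flap top [571.6  68.2 102. ] [-19.   95.3]
flap top [615.5  65.2 102. ] [24.9 98. ]
R flap [ 542.5 -127.4  102. ] [ -22.4 -102.5]
R flap [ 582.  -119.6  102. ] [ 15.8 -89.6]
```

```bash
python3 -m inch '[0,0,-3,0,0,0,-1, 0,0,-6,0,0,0,-1, 0,0,-9,0,0,0,-1, 0,0,-11,0,0,0,-1, 0,0,-11.7,0,0,0,-1]';python3 -m inch '[-0.13,-1,0,0,0,0,-1, -0.2,-1.5,0,0,0,0,-1, -0.26,-2,0,0,0,0,-1, -0.33,-2.5,0,0,0,0,-1, -0.33,-2.5,0,0,0,0,-1]'
```

```text
time: 38.3
tool_pos: [597.2, 121.4, 86.9]
tcp_rot: [3.141, 0.003, -0.135]
contact_force: [-0.1, 0.6, -0.2]
grip_width: 0.6
time: 38.8
tool_pos: [594.2, 95.6, 87.8]
tcp_rot: [3.141, 0.002, -0.136]
contact_force: [0.1, -0.0, 0.0]
grip_width: 0.3
```

```bash
python3 -m inch '[-0.07,-0.5,0,0,0,0,-1, -0.13,-1,0,0,0,0,-1, -0.2,-1.5,0,0,0,0,-1, -0.26,-2,0,0,0,0,-1, -0.26,-2,0,0,0,0,-1]';python3 -m inch '[-0.05,-0.4,0,0,0,0,-1, -0.1,-0.8,0,0,0,0,-1, -0.13,-1,0,0,0,0,-1, -0.13,-1,0,0,0,0,-1, -0.13,-1,0,0,0,0,-1]'
```

```text
time: 39.3
tool_pos: [593.1, 79.6, 92.6]
tcp_rot: [-3.135, -0.004, -0.136]
contact_force: [-6.1, 17.6, 26.8]
grip_width: 0.6
time: 39.8
tool_pos: [592.8, 72.3, 96.5]
tcp_rot: [-3.13, -0.008, -0.135]
contact_force: [-5.4, 11.3, 23.0]
grip_width: 0.5
```

Run:
```python
from h import *
im=bot.capture('side');cv2.imwrite('pics/d19.png',cv2.resize(im[170:290,250:400,::-1],None,fx=5,fy=5,interpolation=cv2.INTER_CUBIC))
im=bot.capture('scene');cv2.imwrite('pics/s19.png',cv2.resize(im[170:320,270:420,::-1],None,fx=4,fy=4,interpolation=cv2.INTER_CUBIC))
```

```text
(no output)
```

View pics/d19.png

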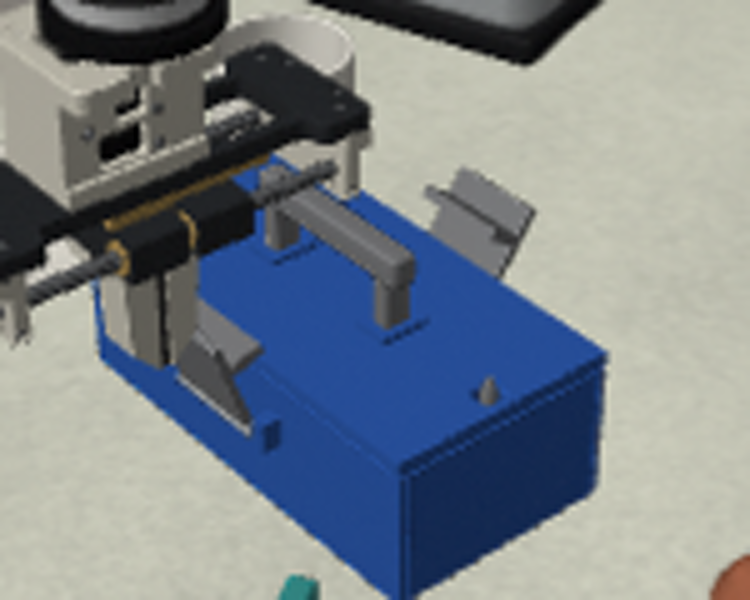

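View pics/s19.png

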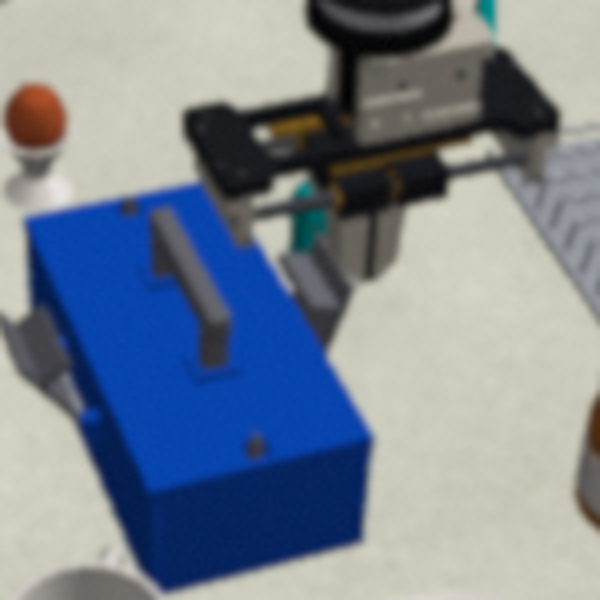

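Run:
```python
from h import *
np.set_printoptions(precision=1,suppress=True)
S=bot.calibration('scene');D=bot.calibration('side')
print(tri(S,(270+240/4-.4,170+243/4-.4),D,(250+350/5-.4,170+194/5-.4)))
print('tip',tri(S,(270+370/4-.4,170+279/4-.4),D,(250+163/5-.4,170+366/5-.4)))
o=bot.get_obs();print(o['contact_force'],o['moment'],o['tool_pos'])
```

```text
(array([575.2, -15. , 140.7]), np.float64(31.049815942729936))
tip (array([590.7,  73.1,  89.9]), np.float64(8.211637607104505))
[-5.5 11.3 22. ] [ 1.6  1.1 -0.1] [592.8  72.3  96.5]
```

The upward force of about 23 N doesn't fit pushing on the flap alone. The rail bracket may be close to the handle. I'll back off and turn the wrist 90° so the body keeps clear of the handle.

```bash
python3 -m inch '[0.13,1,0,0,0,0,-1, 0.3,2.2,0,0,0,0,-1, 0.5,4,1,0,0,0,-1, 0.5,5,5,0,0,0,-1, 0.5,6,9,0,0,0,-1]'
python3 - <<'E'
from h import *
im=bot.capture('side');cv2.imwrite('pics/d20.png',cv2.resize(im[170:290,250:400,::-1],None,fx=5,fy=5,interpolation=cv2.INTER_CUBIC))
im=bot.capture('scene');cv2.imwrite('pics/s20.png',cv2.resize(im[170:320,270:420,::-1],None,fx=4,fy=4,interpolation=cv2.INTER_CUBIC))
E
```

```text
time: 40.4
tool_pos: [597.0, 133.1, 185.9]
tcp_rot: [-3.131, -0.005, -0.134]
contact_force: [0.8, 0.1, -0.1]
grip_width: 0.3
```

View pics/d20.png

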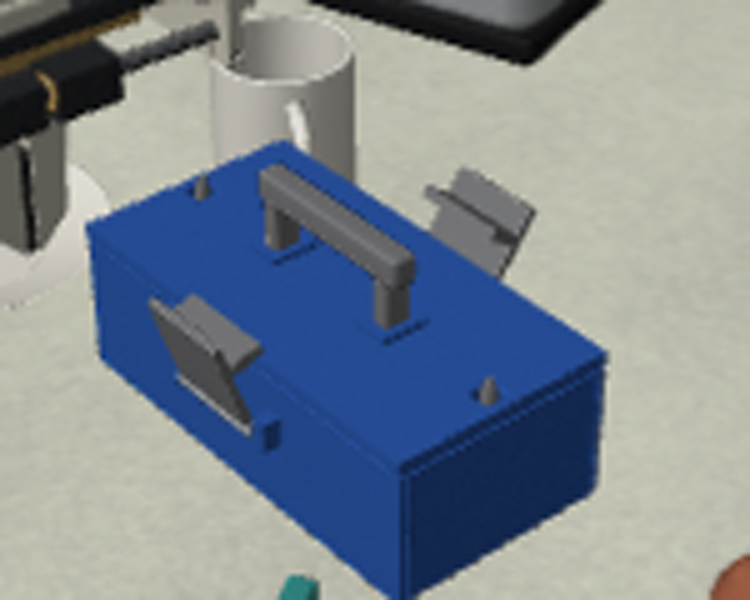

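View pics/s20.png

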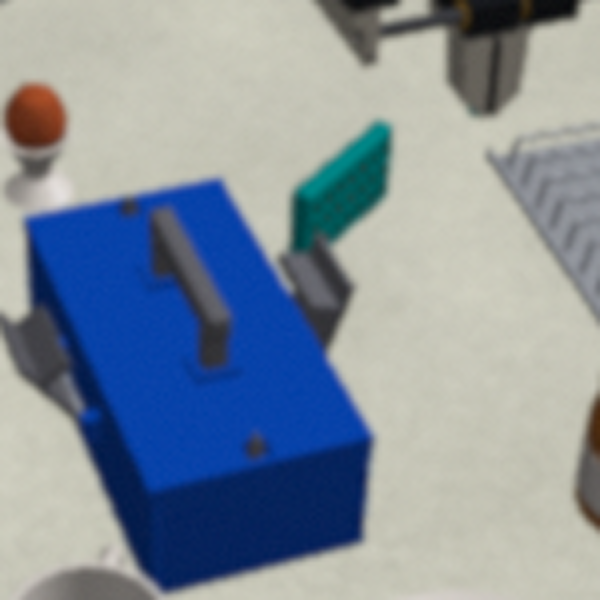

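The closed fingertips are bevelled, so the bevel wedged up on the flap's top edge. After the turn I'll push lower, using the flat side of the fingers.

```bash
python3 -m inch '[0,0,0,0,0,8.4,-1, 0,0,0,0,0,16.8,-1, 0,0,0,0,0,25.2,-1, 0,0,0,0,0,33.6,-1, 0,0,0,0,0,42,-1]'; python3 -m inch '[0,0,0,0,0,8.4,-1, 0,0,0,0,0,16.8,-1, 0,0,0,0,0,25.2,-1, 0,0,0,0,0,33.6,-1, 0,0,0,0,0,42,-1]';python3 -m inch '[0,0,-2,0,0,6,-1, 0,0,-5,0,0,6,-1, 0,0,-8,0,0,6,-1, 0,0,-10,0,0,6,-1, 0,0,-11,0,0,6,-1]'
```

```text
time: 41.0
tool_pos: [600.3, 134.2, 190.8]
tcp_rot: [-3.127, -0.017, 0.606]
contact_force: [-0.0, 0.8, 0.2]
grip_width: 0.4
time: 41.5
tool_pos: [600.1, 134.3, 189.5]
tcp_rot: [-3.125, -0.016, 1.345]
contact_force: [0.6, -0.8, 0.3]
grip_width: 0.3
time: 42.0
tool_pos: [598.5, 134.2, 76.3]
tcp_rot: [-3.121, -0.015, 1.45]
contact_force: [0.1, 0.0, 0.2]
grip_width: 0.6
```

```bash
python3 -m inch '[-0.15,-1.3,0,-1,-1.1,-0.5,-1, -0.3,-2.7,0,-1,-1.1,-0.5,-1, -0.45,-4,0,-1,-1.1,-0.5,-1, -0.6,-5.3,0,-1,-1.1,-0.5,-1, -0.6,-5.3,0,-1,-1.1,-0.5,-1]'; python3 -m inch '[-0.05,-0.4,0,0,0,0,-1, -0.1,-0.8,0,0,0,0,-1, -0.15,-1.2,0,0,0,0,-1, -0.2,-1.5,0,0,0,0,-1, -0.2,-1.5,0,0,0,0,-1]'
```

```text
time: 42.5
tool_pos: [592.8, 79.1, 76.9]
tcp_rot: [3.141, 0.0, 1.439]
contact_force: [0.2, 0.2, 0.6]
grip_width: 0.6
time: 43.0
tool_pos: [591.2, 64.3, 77.3]
tcp_rot: [3.139, -0.0, 1.439]
contact_force: [0.5, 3.2, 2.8]
grip_width: 0.2
```

```bash
python3 -m inch '[-0.04,-0.3,0,0,0,0,-1, -0.08,-0.6,0,0,0,0,-1, -0.12,-0.9,0,0,0,0,-1, -0.14,-1.1,0,0,0,0,-1, -0.14,-1.1,0,0,0,0,-1]'
python3 - <<'E'
from h import *
im=bot.capture('side');cv2.imwrite('pics/d21.png',cv2.resize(im[170:290,250:400,::-1],None,fx=5,fy=5,interpolation=cv2.INTER_CUBIC))
E
```

```text
time: 43.5
tool_pos: [589.9, 53.8, 77.3]
tcp_rot: [3.139, -0.002, 1.438]
contact_force: [0.8, 7.2, 3.3]
grip_width: 0.2
```

View pics/d21.png

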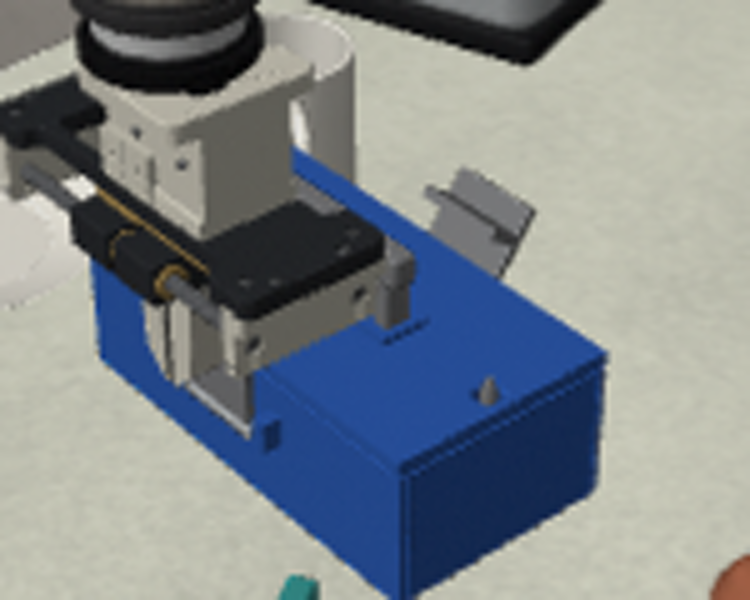

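```bash
python3 -m inch '[-0.02,-0.15,0,0,0,0,-1, -0.04,-0.3,0,0,0,0,-1, -0.04,-0.3,0,0,0,0,-1, -0.04,-0.3,0,0,0,0,-1, -0.04,-0.3,0,0,0,0,-1]';python3 -m inch '[-0.02,-0.15,0,0,0,0,-1, -0.04,-0.3,0,0,0,0,-1, -0.04,-0.3,0,0,0,0,-1, -0.04,-0.3,0,0,0,0,-1, -0.04,-0.3,0,0,0,0,-1]'
```

```text
time: 44.05
tool_pos: [589.8, 53.5, 77.4]
tcp_rot: [3.139, -0.006, 1.439]
contact_force: [2.0, 15.3, 2.9]
grip_width: 0.3
time: 44.55
tool_pos: [589.8, 53.5, 77.5]
tcp_rot: [3.138, -0.01, 1.438]
contact_force: [3.2, 16.3, 2.1]
grip_width: 0.4
```

```bash
python3 -m inch '[0.1,1,0,0,0,0,-1, 0.3,2.5,0,0,0,0,-1, 0.5,4,1,0,0,0,-1, 0.6,5,5,0,0,0,-1, 0.6,5,9,0,0,0,-1]'; python3 -m inch '[0,1,1,0,0,0,-1, 0,2,2,0,0,0,-1, 0,3,3,0,0,0,-1, 0,3,3,0,0,0,-1, 0,3,3,0,0,0,-1]';python3 - <<'E'
from h import *
im=bot.capture('side');cv2.imwrite('pics/d22.png',cv2.resize(im[170:290,250:400,::-1],None,fx=5,fy=5,interpolation=cv2.INTER_CUBIC))
im=bot.capture('scene');cv2.imwrite('pics/s22.png',cv2.resize(im[170:320,270:420,::-1],None,fx=4,fy=4,interpolation=cv2.INTER_CUBIC))
E
```

```text
time: 45.05
tool_pos: [595.1, 105.3, 168.1]
tcp_rot: [3.141, -0.01, 1.44]
contact_force: [0.1, 0.2, 0.3]
grip_width: 0.4
time: 45.55
tool_pos: [594.7, 135.5, 197.1]
tcp_rot: [-3.141, -0.009, 1.441]
contact_force: [0.6, 0.1, 0.1]
grip_width: 0.4
```

View pics/d22.png

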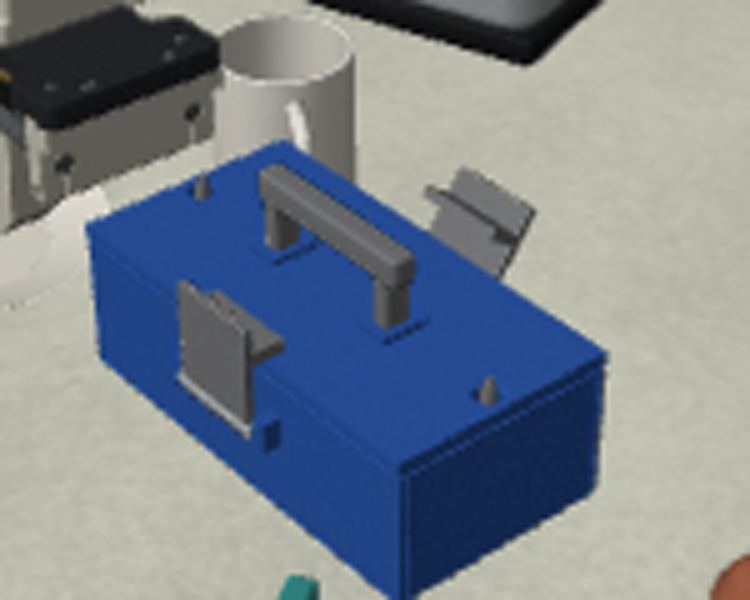

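View pics/s22.png

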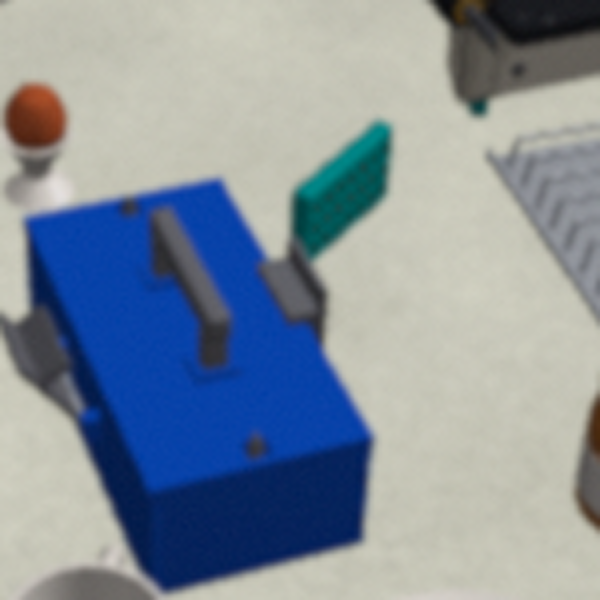

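```bash
cat >> h.py <<'E'
_y=np.radians(-7.5);U=np.array([np.cos(_y),np.sin(_y)]);V=np.array([-np.sin(_y),np.cos(_y)]);C0=np.array([578,-28.7])
def box(p): return np.array([(p[:2]-C0)@U,(p[:2]-C0)@V])
E
python3 - <<'E'
from h import *
np.set_printoptions(precision=1,suppress=True)
S=bot.calibration('scene');D=bot.calibration('side')
f=lambda p:(250+p[0]/5-.4,170+p[1]/5-.4); g=lambda p:(270+p[0]/4-.4,170+p[1]/4-.4)
for p in [(181,284),(247,328)]: print('side',box(plane(D,*f(p),110)))
for p in [(297,240),(325,293)]: print('scene',box(plane(S,*g(p),110)))
print('lid corner ref side',[box(plane(D,*f(p),88)) for p in [(87,225),(402,462),(606,355),(284,141)]])
print('scene',[box(plane(S,*g(p),88)) for p in [(27,218),(221,180),(373,438),(150,492)]])
E
```

```text
side [19.5 72. ]
side [-25.7  69.2]
scene [-20.9  69.8]
scene [26.5 67.4]
lid corner ref side [array([114.3,  61. ]), array([-117.8,   58.8]), array([-119.8,  -58.5]), array([113.7, -59.1])]
scene [array([-115.1,  -61.1]), array([-113.9,   58.7]), array([117.5,  58.2]), array([117. , -62.2])]
```

```bash
python3 -m inch '[-0.5,-4.5,0,0,0,0,-1, -1,-9,0,0,0,0,-1, -1.5,-13.5,0,0,0,0,-1, -2,-18,0,0,0,0,-1, -2.5,-22.5,0,0,0,0,-1]';python3 -m inch '[-0.3,-2.5,0,-0.5,0.1,0,-1, -0.6,-5,0,-0.5,0.1,0,-1, -0.9,-7.3,0,-0.5,0.1,0,-1, -0.9,-7.3,-2,-0.5,0.1,0,-1, -0.9,-7.3,-4,-0.5,0.1,0,-1]';python3 - <<'E'
from h import *
o=bot.get_obs();print(o['tool_pos'],o['tcp_rot'],box(o['tool_pos']))
im=bot.capture('side');cv2.imwrite('pics/d23.png',im[:,:,::-1])
im=bot.capture('wrist');cv2.imwrite('pics/w23.png',im[:,:,::-1])
E
```

```text
time: 46.15
tool_pos: [568.7, -92.2, 196.0]
tcp_rot: [-3.139, -0.009, 1.439]
contact_force: [0.2, 0.0, -0.1]
grip_width: 0.4
time: 46.65
tool_pos: [559.3, -166.7, 155.2]
tcp_rot: [-3.138, -0.0, 1.437]
contact_force: [-0.1, 0.8, 0.5]
grip_width: 0.5
[ 559.27500838 -166.71769324  155.18145454] [-3.13841154e+00 -1.93999419e-05  1.43675642e+00] [  -0.54987276 -139.2810346 ]
```

View pics/w23.png

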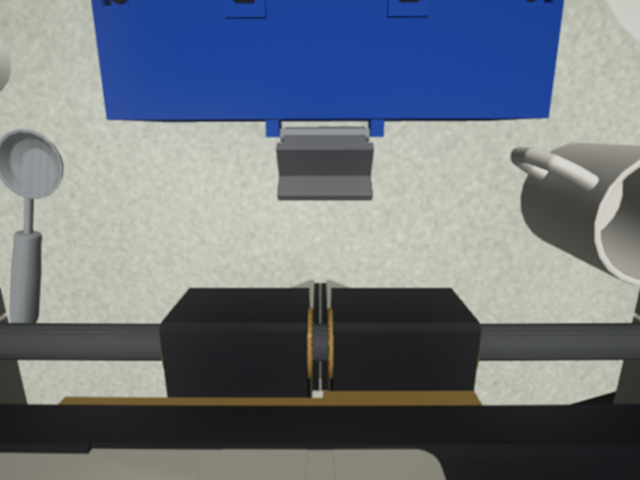

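```bash
python3 -m inch '[0,0,-2.5,0,-0.2,0,-1, 0,0,-5,0,-0.2,0,-1, 0,0,-7,0,-0.2,0,-1, 0.05,0.5,-7.7,0,-0.2,0,-1, 0.15,1,-7.7,0,-0.2,0,-1]';python3 -m inch '[0.07,0.5,0,0,0,0,-1, 0.15,1,0,0,0,0,-1, 0.2,1.5,0,0,0,0,-1, 0.26,2,0,0,0,0,-1, 0.33,2.5,0,0,0,0,-1]';python3 -m inch '[0.07,0.5,0,0,0,0,-1, 0.13,1,0,0,0,0,-1, 0.17,1.3,0,0,0,0,-1, 0.17,1.3,0,0,0,0,-1, 0.17,1.3,0,0,0,0,-1]'
```

```text
time: 47.25
tool_pos: [558.7, -154.7, 75.3]
tcp_rot: [-3.133, -0.003, 1.438]
contact_force: [0.1, 0.4, -0.1]
grip_width: 0.2
time: 47.75
tool_pos: [563.3, -131.3, 77.3]
tcp_rot: [-3.138, 0.0, 1.438]
contact_force: [-1.5, -5.6, 4.5]
grip_width: 0.7
time: 48.25
tool_pos: [565.2, -118.2, 77.5]
tcp_rot: [-3.138, 0.0, 1.438]
contact_force: [0.9, -2.1, 0.5]
grip_width: 0.3
```

```bash
python3 -m inch '[0.04,0.3,0,0,0,0,-1, 0.07,0.5,0,0,0,0,-1, 0.1,0.8,0,0,0,0,-1, 0.1,0.8,0,0,0,0,-1, 0.1,0.8,0,0,0,0,-1]';python3 -m inch '[0.02,0.15,0,0,0,0,-1, 0.04,0.3,0,0,0,0,-1, 0.04,0.3,0,0,0,0,-1, 0.04,0.3,0,0,0,0,-1, 0.04,0.3,0,0,0,0,-1]'
```

```text
time: 48.75
tool_pos: [566.2, -110.9, 77.5]
tcp_rot: [-3.139, 0.002, 1.438]
contact_force: [-0.8, -7.2, 3.5]
grip_width: 0.3
time: 49.25
tool_pos: [566.2, -110.7, 77.6]
tcp_rot: [-3.138, 0.006, 1.438]
contact_force: [-3.0, -15.0, 1.8]
grip_width: 0.4
```

Firm stop with 15 N. One more push, then back off and check.

```bash
python3 -m inch '[0.02,0.15,0,0,0,0,-1, 0.04,0.3,0,0,0,0,-1, 0.04,0.3,0,0,0,0,-1, 0.04,0.3,0,0,0,0,-1, 0.04,0.3,0,0,0,0,-1]';python3 -m inch '[-0.1,-1,0,0,0,0,-1, -0.3,-2.5,0,0,0,0,-1, -0.5,-4,1,0,0,0,-1, -0.6,-5,5,0,0,0,-1, -0.6,-5,9,0,0,0,-1]'
python3 - <<'E'
from h import *
c=bot.calibration('wrist');np.save('w24.npy',c['cam_to_world'])
o=bot.get_obs();print(o['tool_pos'],o['tcp_rot'],o['joint_positions'])
im=bot.capture('wrist');cv2.imwrite('pics/w24.png',im[:,:,::-1])
im=bot.capture('side');cv2.imwrite('pics/d24.png',cv2.resize(im[170:290,250:400,::-1],None,fx=5,fy=5,interpolation=cv2.INTER_CUBIC))
im=bot.capture('scene');cv2.imwrite('pics/s24.png',cv2.resize(im[170:320,250:400,::-1],None,fx=4,fy=4,interpolation=cv2.INTER_CUBIC))
E
```

```text
time: 49.75
tool_pos: [566.2, -110.7, 77.7]
tcp_rot: [-3.138, 0.011, 1.439]
contact_force: [-3.1, -15.2, 2.2]
grip_width: 0.3
time: 50.25
tool_pos: [559.4, -162.3, 168.4]
tcp_rot: [-3.136, 0.01, 1.437]
contact_force: [0.5, 0.2, 0.6]
grip_width: 0.7
[ 559.37401133 -162.34452023  168.38370389] [-3.13617504  0.00975263  1.43677446] [-0.40803605  0.49815986  1.44415229 -0.01163774  1.20187995 -0.26977699]
```

View pics/d24.png

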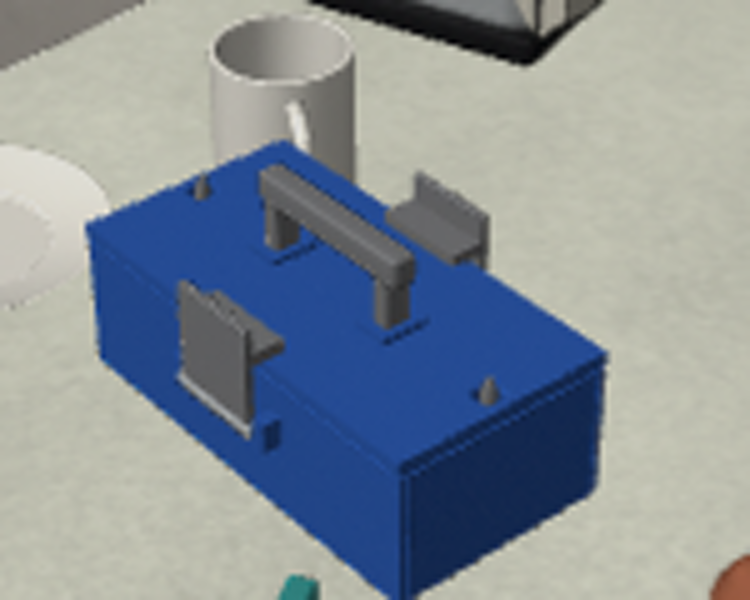

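View pics/s24.png

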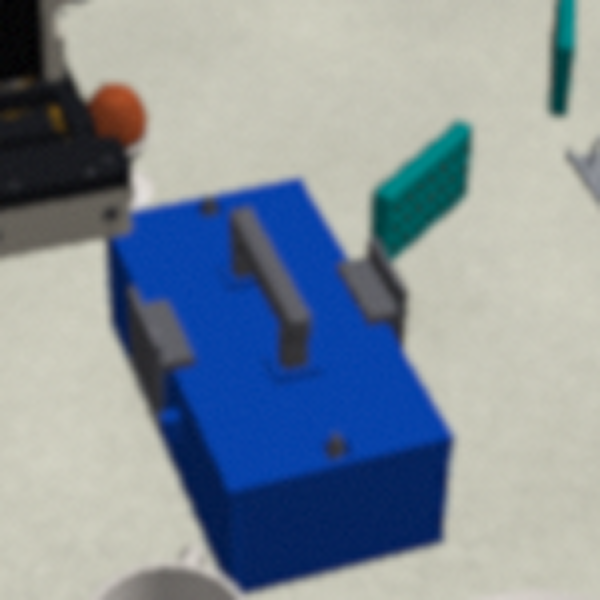

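View pics/w24.png

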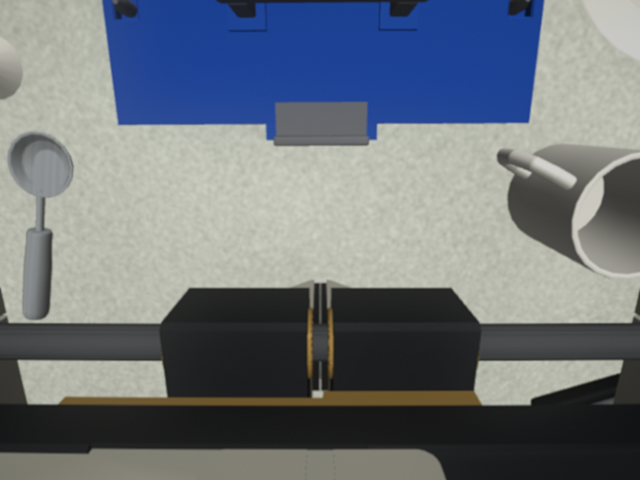

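```bash
python3 -m inch '[0,0,3,0,0,-8.4,-0.2, 0,0,5,0,0,-16.8,-0.2, 0.5,2,5,0,0,-25.2,-0.2, 0.5,4,5,0,0,-33.6,-0.2, 1,6,5,0,0,-42,-0.2]'; python3 -m inch '[0,1,0,0,0,-8.4,-0.2, 0,2,0,0,0,-16.8,-0.2, 0.5,4,0,0,0,-25.2,-0.2, 0.5,6,0,0,0,-33.6,-0.2, 0.7,6.5,0,0,0,-42,-0.2]';python3 - <<'E'
from h import *
o=bot.get_obs();print(o['tool_pos'],o['tcp_rot'])
E
```

```text
time: 50.9
tool_pos: [570.8, -101.5, 220.3]
tcp_rot: [3.141, 0.013, 0.698]
contact_force: [-0.2, 0.6, 0.7]
grip_width: 34.5
time: 51.4
tool_pos: [577.1, -34.7, 219.3]
tcp_rot: [-3.141, 0.015, -0.039]
contact_force: [0.3, -0.7, 0.2]
grip_width: 36.8
[577.08794072 -34.67034218 219.26175316] [-3.14122658  0.01539608 -0.03921383]
```

```bash
python3 -m inch '[0.1,0.3,-1,-0.07,-0.88,-5.2,-0.2, 0.24,0.58,-2.5,-0.07,-0.88,-5.2,-0.2, 0.24,0.58,-4.5,-0.07,-0.88,-5.2,-0.2, 0.24,0.58,-6,-0.07,-0.88,-5.2,-0.2, 0.24,0.58,-6,-0.07,-0.88,-5.2,-0.2]';python3 -m inch '[0,0,0,0,0,0,-0.2, 0,0,0,0,0,0,-0.2, 0,0,0,0,0,0,-0.2, 0,0,0,0,0,0,-0.2, 0,0,0,0,0,0,-0.2]'
python3 - <<'E'
from h import *
im=bot.capture('wrist');cv2.imwrite('pics/w25.png',im[:,:,::-1])
E
```

```text
time: 51.9
tool_pos: [577.5, -28.7, 156.2]
tcp_rot: [-3.14, 0.007, -0.13]
contact_force: [-0.7, 0.2, 0.4]
grip_width: 36.6
time: 52.4
tool_pos: [577.7, -28.7, 156.7]
tcp_rot: [-3.14, 0.006, -0.13]
contact_force: [0.7, 0.5, -0.1]
grip_width: 36.6
```

View pics/w25.png

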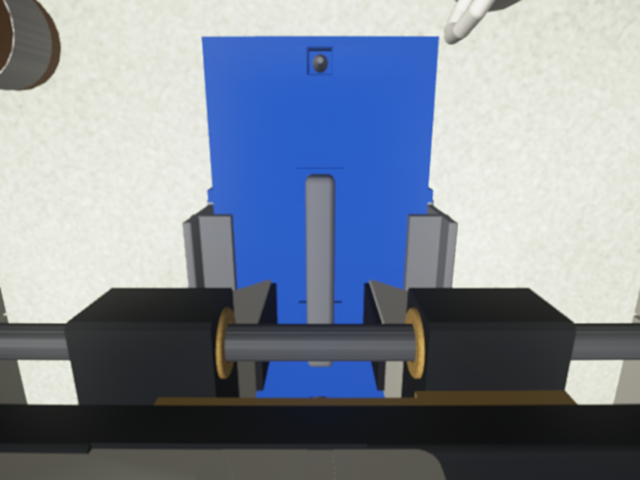

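```bash
python3 -m inch '[0.1,0,-1,0,-0.3,0,-0.42, 0.18,0,-2,0,-0.3,0,-0.42, 0.2,0,-3,0,-0.3,0,-0.42, 0.2,0,-4,0,-0.3,0,-0.42, 0.25,0,-5,0,-0.3,0,-0.42]';python3 -m inch '[0,0,0,0,0,0,-0.42, 0,0,0,0,0,0,-0.42, 0,0,0,0,0,0,-0.42, 0,0,0,0,0,0,-0.42, 0,0,0,0,0,0,-0.42]'
```

```text
time: 52.95
tool_pos: [579.8, -28.6, 105.3]
tcp_rot: [-3.14, 0.002, -0.13]
contact_force: [-0.8, -0.1, -0.0]
grip_width: 26.8
time: 53.45
tool_pos: [580.1, -28.7, 105.7]
tcp_rot: [-3.14, 0.001, -0.13]
contact_force: [0.4, 0.6, 0.4]
grip_width: 26.7
```

Grip the handle.

```bash
python3 -m inch '[0,0,0,0,0,0,-0.7, 0,0,0,0,0,0,-1, 0,0,0,0,0,0,-1, 0,0,0,0,0,0,-1, 0,0,0,0,0,0,-1]'; python3 -m inch '[0,0,0.1,0,0,0,-1, 0,0,0.2,0,0,0,-1, 0,0,0.3,0,0,0,-1, 0,0,0.4,0,0,0,-1, 0,0,0.4,0,0,0,-1]'
```

```text
time: 53.95
tool_pos: [580.2, -28.7, 106.0]
tcp_rot: [-3.14, 0.001, -0.13]
contact_force: [-0.4, 0.1, 2.1]
grip_width: 14.1
time: 54.45
tool_pos: [580.0, -28.7, 109.8]
tcp_rot: [-3.14, 0.001, -0.13]
contact_force: [-0.5, -0.2, -2.8]
grip_width: 13.8
```

```bash
python3 -m inch '[0,0,0.1,0,0,0,-1, 0,0,0.2,0,0,0,-1, 0,0,0.3,0,0,0,-1, 0,0,0.4,0,0,0,-1, 0,0,0.4,0,0,0,-1]'
python3 - <<'E'
from h import *
o=bot.get_obs();print(o['contact_force'],o['tool_pos'])
E
```

```text
time: 54.95
tool_pos: [579.8, -28.6, 113.6]
tcp_rot: [-3.14, 0.002, -0.13]
contact_force: [1.2, 0.3, -5.1]
grip_width: 13.8
[ 1.15420107  0.29932962 -5.05087568] [579.83343378 -28.61018314 113.57448137]
```

```bash
python3 -m inch '[0,0,0.1,0,0,0,-1, 0,0,0.2,0,0,0,-1, 0,0,0.3,0,0,0,-1, 0,0,0.3,0,0,0,-1, 0,0,0.3,0,0,0,-1]'
python3 - <<'E'
from h import *
o=bot.get_obs();print(o['contact_force'],o['tool_pos'])
im=bot.capture('side');cv2.imwrite('pics/d26.png',cv2.resize(im[170:290,250:400,::-1],None,fx=5,fy=5,interpolation=cv2.INTER_CUBIC))
F=[]
for i in range(2):
    bot.capture('scene');F.append(bot.get_obs()['contact_force'][2])
print(F,bot.get_obs()['tool_pos'])
E
```

```text
time: 55.45
tool_pos: [579.8, -28.6, 116.4]
tcp_rot: [-3.14, 0.002, -0.13]
contact_force: [1.1, -0.8, -9.8]
grip_width: 13.3
[ 1.13524585 -0.83131256 -9.78566852] [579.75352508 -28.61455667 116.38393474]
[np.float64(-8.673173786282074), np.float64(-9.192700403626015)] [579.75224332 -28.61317015 116.41448061]
```

View pics/d26.png

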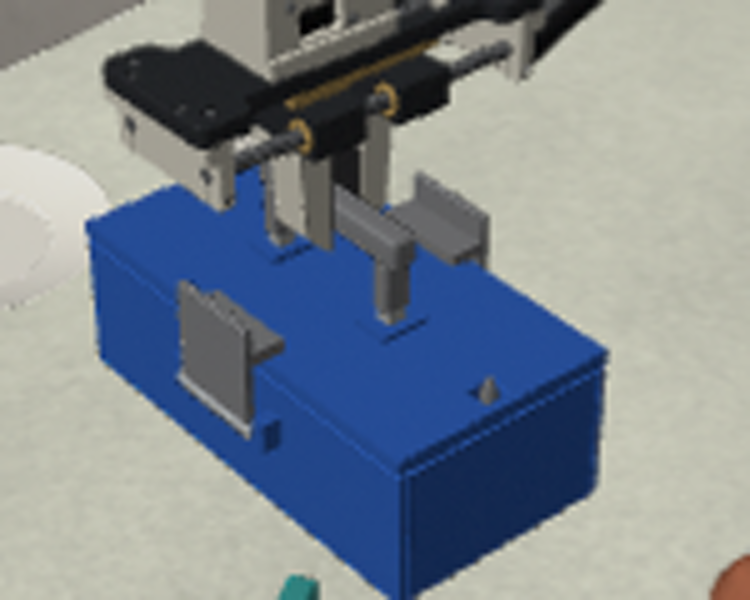

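```bash
python3 -m inch '[0,0,0.06,0,0,0,-1, 0,0,0.06,0,0,0,-1, 0,0,0.06,0,0,0,-1, 0,0,0.06,0,0,0,-1, 0,0,0.06,0,0,0,-1]'; python3 -m inch '[0,0,0.02,0,0,0,-1, 0,0,0.02,0,0,0,-1, 0,0,0.02,0,0,0,-1, 0,0,0.02,0,0,0,-1, 0,0,0.02,0,0,0,-1]';python3 -m inch '[0,0,0,0,0,0,-1, 0,0,0,0,0,0,-1, 0,0,0,0,0,0,-1, 0,0,0,0,0,0,-1, 0,0,0,0,0,0,-1]'
```

```text
time: 56.1
tool_pos: [579.7, -28.6, 117.0]
tcp_rot: [-3.14, 0.002, -0.13]
contact_force: [2.4, -1.1, -9.2]
grip_width: 13.5
time: 56.6
tool_pos: [579.7, -28.6, 117.2]
tcp_rot: [-3.14, 0.002, -0.13]
contact_force: [2.9, 0.9, -9.2]
grip_width: 13.8
time: 57.1
tool_pos: [579.7, -28.6, 117.2]
tcp_rot: [-3.14, 0.002, -0.13]
contact_force: [1.9, -0.1, -9.4]
grip_width: 13.5
```

```bash
python3 -m inch '[0,0,0.06,0,0,0,-1, 0,0,0.06,0,0,0,-1, 0,0,0.06,0,0,0,-1, 0,0,0.06,0,0,0,-1, 0,0,0.06,0,0,0,-1]'; for i in 1 2 3; do python3 -m inch '[0,0,0,0,0,0,-1, 0,0,0,0,0,0,-1, 0,0,0,0,0,0,-1, 0,0,0,0,0,0,-1, 0,0,0,0,0,0,-1]'; done
```

```text
time: 57.6
tool_pos: [579.7, -28.6, 117.8]
tcp_rot: [-3.14, 0.002, -0.13]
contact_force: [2.2, -0.5, -9.9]
grip_width: 13.6
time: 58.1
tool_pos: [579.7, -28.6, 117.8]
tcp_rot: [-3.14, 0.002, -0.13]
contact_force: [2.4, -0.3, -9.8]
grip_width: 13.8
time: 58.6
tool_pos: [579.7, -28.6, 117.8]
tcp_rot: [-3.14, 0.002, -0.13]
contact_force: [1.9, 0.7, -10.7]
grip_width: 14.0
time: 59.1
tool_pos: [579.7, -28.6, 117.7]
tcp_rot: [-3.14, 0.002, -0.13]
contact_force: [1.6, -0.5, -10.2]
grip_width: 13.8
```

The handle was held at about 10 N for well over a second. I'll lower it back to rest, release, rise clear and check.

```bash
python3 -m inch '[0,0,-0.3,0,0,0,-1, 0,0,-0.6,0,0,0,-1, 0,0,-0.9,0,0,0,-1, 0,0,-1.1,0,0,0,-1, 0,0,-1.1,0,0,0,-1]'; python3 -m inch '[0,0,0,0,0,0,-0.42, 0,0,0,0,0,0,-0.42, 0,0,0,0,0,0,-0.42, 0,0,0,0,0,0,-0.42, 0,0,0,0,0,0,-0.42]';python3 -m inch '[0,0,1,0,0,0,-0.42, 0,0,3,0,0,0,-0.42, 0,0,6,0,0,0,-0.42, 0,0,9,0,0,0,-0.42, 0,0,12,0,0,0,-0.42]';python3 -m inch '[0,-3,2,0,0,0,-0.4, -2,-7,4,0,0,0,-0.4, -4,-11,4,0,0,0,-0.4, -6,-15,4,0,0,0,-0.4, -6,-19,4,0,0,0,-0.4]'
python3 - <<'E'
from h import *
im=bot.capture('side');cv2.imwrite('pics/d27.png',cv2.resize(im[170:290,250:400,::-1],None,fx=5,fy=5,interpolation=cv2.INTER_CUBIC))
im=bot.capture('scene');cv2.imwrite('pics/s27.png',im[:,:,::-1])
E
```

```text
time: 59.6
tool_pos: [579.9, -28.6, 107.1]
tcp_rot: [-3.14, 0.001, -0.13]
contact_force: [-0.2, 0.1, -1.7]
grip_width: 14.0
time: 60.1
tool_pos: [580.0, -28.6, 107.2]
tcp_rot: [-3.14, 0.001, -0.13]
contact_force: [0.5, -0.2, 0.8]
grip_width: 26.5
time: 60.6
tool_pos: [579.9, -28.6, 229.3]
tcp_rot: [-3.14, 0.0, -0.13]
contact_force: [0.6, 0.5, -0.1]
grip_width: 26.4
time: 61.1
tool_pos: [518.0, -219.9, 271.0]
tcp_rot: [-3.14, -0.0, -0.13]
contact_force: [1.0, -0.7, -0.3]
grip_width: 27.7
```

View pics/d27.png

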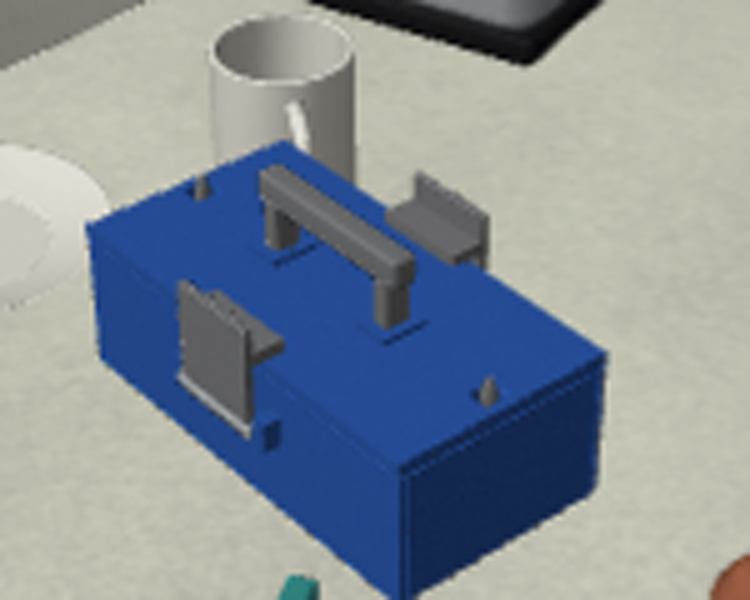

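View pics/s27.png

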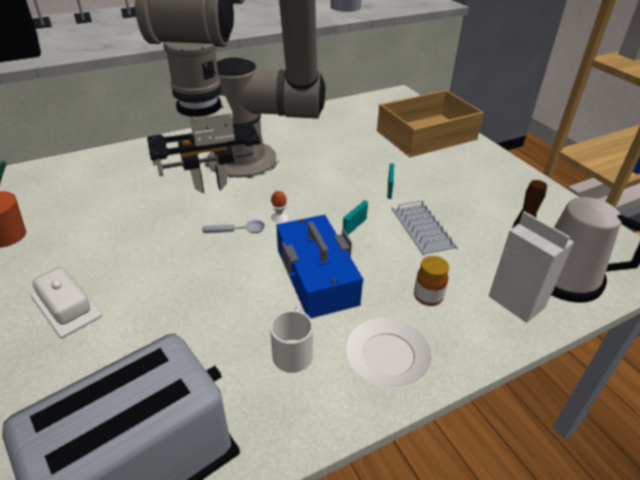

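The lid is flush and both latches stand vertical. The jar (433,280), mug (292,341) and both turquoise slabs are where they began, so I'm handing the job in.

```bash
python3 -m inch '[0,0,0,0,0,0,-0.4, 0,0,0,0,0,0,-0.4, 0,0,0,0,0,0,-0.4, 0,0,0,0,0,0,-0.4, 0,0,0,0,0,0,-0.4]'
python3 - <<'E'
from plant import bot
print(bot.close_job())
E
```

```text
time: 61.7
tool_pos: [519.3, -222.3, 270.1]
tcp_rot: [3.141, -0.001, -0.134]
contact_force: [-0.3, -0.3, -0.5]
grip_width: 27.5
the job is handed in; nothing more can be done
None
```

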